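Free and push out the bench filter slide

ROBOT

A 7-joint arm with a two-finger parallel gripper is mounted at the origin on the work surface. World frame = base frame: x ahead of the robot, y to its left, z up, the work surface at z = 0. Lengths are in m, angles in rad, forces in N, time in s.
With the tool pointing down it reaches from about 0.4 to 0.875 m from the base axis. Payload 19.3 kg.
Tool frame: the origin (TCP) lies at the very end of the fingers, on their centre line; the grasp point (between the pads) lies 19 mm behind it; y points along the fingers, x is the direction in which the jaws open and shut, and the axes are right-handed (so a half turn about y gives the same grasp; the last joint's range is limited). The gripper opens to 85 mm and grips with 20 to 120 N. Pads are 22 mm wide; open, the fingers measure 114 mm over their backs; the gripper's body (76 mm by 85 mm) begins 54 mm behind the grasp point. The pads swing forward as they close: fully open they stand 13 mm farther back than shut.
Start: joints at [1.107, 0.521, -0.036, 1.599, 0.021, 1.021, -0.113], TCP at [0.24, -0.577, 0.231] pointing down, gripper open.
Joint ranges: [-2.91, 2.91], [-0.3, 2.13], [-1.5, 1.42], [0.17, 2.43], [-1.26, 4.41], [0.16, 1.93], [-2.52, 2.52]. Speed limits (rad/s): [1.89, 1.89, 2.39, 2.39, 3.01, 3.01, 3.01].

INTERFACE

Orientations are given as [roll, pitch, yaw] about the fixed x, y, z axes, in that order (R = Rz(yaw) Ry(pitch) Rx(roll)).
In Python, from workcell import bot gives the robot as it stands. The module is installed in compiled form; this text tells all that it offers.
- The arm moves only by the shell command python3 -m crank 'ROWS' [FORCE]. ROWS is JSON, a list of rows, each an object of numbers: "hand": the closure, from 0 (fully open) to 1 (shut); "dx", "dy", "dz": the shift along the tool's x, y, z in mm; "yaw": the turn about the tool's y in rad. In form: [{"hand": .., "dx": .., "dy": .., "dz": .., "yaw": ..}, ...]. A call has 1 to 12 rows; each row is the pose to reach, as a shift and turn from the pose commanded when the call began, along the tool's axes at that moment; what a row does not reach only later rows make up. A row lasts 1/12 s, in which the tool goes at most 41.7 mm and 7.16 degrees, less where a joint would pass 70% of its speed; a pose out of reach is approached as far as the arm can. A call with a gripper value outside its range is refused whole. The fingers move at their own pace and stop on an object; FORCE is the grip in N (left out, the last holds). Time passes only in rows, so rows that repeat a pose let the fingers close. It gives the time, the measured TCP pose, the force and the opening at its end, in the units of the state.
- bot.observe(): the state, without advancing time (a new reading comes with each control period).
- bot.grab_frame(name): name is "scene" or "top" or "wrist"; returns the picture (480x640x3 uint8, red, green, blue); there is no depth.
- bot.camera_info(name): a dict with "fx", "fy", "cx", "cy" (pixels), "dist" ([k1, k2, p1, p2, k3] as OpenCV has them; the pictures are not rectified), "rvec" (rotation vector, rad) and "tvec" (3), from world to camera coordinates, as OpenCV has them. Camera axes: x right, y down, z forward; pixel columns grow to the right and rows downward; lengths in m; the calibration is good to about 2 mm. A picture is of the moment at which its call begins: read the wrist's pose just before it. camera_info takes no time and is no camera call; for the wrist camera it gives the pose at the moment of the call.
- bot.job_done(): hands the job in, once; it reports no verdict.
The state is a dict: "clock": time; "qpos": joint angles; "qd": joint speeds; "joint_efforts": joint torques, N m; "position": TCP position; "tool_rot": TCP orientation; "force": force on the tool from outside, world axes, zero at the start; "moment": the same for the moment, N m; "grip_width": finger opening in m.
Only numpy, scipy, OpenCV 4.12 (cv2) and the standard library are available. Lean on these libraries where they do the work, as an engineer would, in place of code of your own. Each camera call takes 0.05 s, during which the arm holds its last target.

TASK

Free the blue filter slide of the bench filter unit and push it out for changing: turn the black cam knob until the sprung bolt drops back into the cam's notch and stays there, then take the orange pin tool from its stand, press the recessed red release button down with the pin and, keeping it down, push the slide all the way out. Put the pin tool back upright in its stand, fully home, and leave everything else where it stands.

Things in the scene. Friction and masses are not known exactly. Their poses are not given: they have to be found in the camera images.
- unit: the bench filter unit, fixed to the table: grey base plate 240 (x) x 190 (y) x 12 mm; origin at the centre of its underside, z up. A white cam cover (96 x 110 mm, top at z 48 mm) carries the knob at x -65 mm, y 0; the blue filter slide lies at x +60 mm between two aluminium rails and goes out along the unit's -y
- knob_top (a point): centre of the knob's top face, on its vertical axis, 84 mm above the table; fixed to the unit (does not turn with the knob). Black fluted round knob: the gripped cylinder is 58 mm across (61 mm over the flutes), its underside 54 mm and its edge 82 mm above the table; under it the white cover, top at 48 mm (trim ring 50 mm). It is plain all round: nothing shows its angle
- cam_axis (a point): on the knob's axis at the cover's top. The knob carries a cam hidden in the cover. At the start the cam's notch is 0.7 to 2.5 rad of clockwise turn (from above) away. On the round of the cam the knob turns easily (up to about 0.15 N m). It stays where it is left. It has stops 0.8 rad clockwise past the notch, and 0.15 rad or more counterclockwise of the start
- notch_side (a point): point on the cover's edge towards the slide, where the bolt goes in. With the bolt in the notch the knob has about 0.2 rad of free play; farther clockwise a ramp makes it much stiffer (about 0.5 to 1.1 N m) and lifts the bolt out again; counterclockwise the notch wall is steep and holds
- bolt (a joint): the sprung bolt (cam follower), a steel bar 12 mm wide with a red block on it, between cam cover and slide: about 0 when it rides on the round of the cam and its end sits in the slide's side slot (slide locked), grows as the spring draws it to the knob, 0.0105 m when it has dropped fully into the notch (slide free of it). The spring pulls with 9 to 11 N
- slide (a joint): how far the filter slide is out: 0 fully in, 0.065 m at its outer stop, along the unit's -y. Friction about 2 N. Blocked while the bolt is in its slot; also held by a catch on the release button against three teeth, at 0, 20 and 40 mm of travel: keep the button down until the slide has gone 56 mm, or it catches on the next tooth
- recess (a point): centre of the mouth of the release recess in the slide's top, moves with the slide; axes as the unit's (-y the way out, z up). The slide is blue, 80 x 150 x 31 mm, its top 45 mm above the table. The recess is 20 x 20 mm with a white square painted round it, too small for fingers, 30 mm towards +y from the slide's middle. The pin can push the slide by the recess's wall
- release (a joint): how far the red release button in the recess is pressed: 0 up (its top 10 mm below the mouth), 0.007 m fully down. It takes 1.5 N to start and 5 N to press fully; the catch clears the teeth from about 0.0045 m
- pin_tool: the pin tool, 112 mm long, 90 g, upright in the stand at the start: steel pin 9 mm across and 50 mm long below an orange square handle 26 x 26 x 62 mm. Origin at the pin's tip, z along the tool towards the handle: handle from z 50 to 112 mm, its sides along the tool's x and y
- stand: the white pin stand, fixed, 70 x 70 x 55 mm, upright hole 15 mm across in the middle of its top; origin at the centre of its underside. With the tool home, the handle rests on the stand's top and the tip is 5 mm above the table
- jar_a: amber jar with a blue cap, 64 mm across, 95 mm tall, bystander; origin under its centre
- jar_b: amber jar with a white cap, 64 mm across, 95 mm tall, bystander; origin under its centre
- wash_bottle: white wash bottle with a blue spout, 68 mm across, 215 mm tall, bystander; origin under its centre
- tip_box: blue pipette tip box, 88 x 128 x 77 mm, bystander; origin under its centre
- tube_rack: round white tube rack, 100 mm across, 55 mm tall, bystander; origin under its centre
- tray: low steel tray, 100 x 170 x 22 mm, bystander; origin under its centre

How it is judged:
By the outcome, as a careful person would: the job done as asked, in the order asked, and still so for the second after the job is handed in, with the robot touching nothing.
It also fails if it takes over 61 s, if anything falls off the work surface, if the arm or the gripper's body presses on something with over 40 N, if the wrist force passes 120 N, or if a joint passes its speed limit or range.

## Working session

There is one attempt and no reset: what is moved stays moved. The work goes in short steps, Python scripts to look and compute and a shell command to move; the robot and the scene stay as the last step left them, time stands still between calls to the robot, and variables do not carry over. Pictures are saved under pics/ and viewed, and the job is handed in when it is done.

```bash
mkdir -p pics
python3 - <<'E'
from workcell import bot
import cv2
print(bot.observe())
for n in("scene","top","wrist"):
    print(n,bot.camera_info(n))
    cv2.imwrite(f"pics/{n}0.png",bot.grab_frame(n)[:,:,::-1])
E
```

```text
{'clock': 0.0, 'qpos': array([ 1.10683423,  0.52200724, -0.03635136,  1.59996594,  0.0211964 ,
        1.02108704, -0.11278419]), 'qd': array([-0.00050007,  0.00015335, -0.0008726 , -0.00143339,  0.00091967,
        0.00010992,  0.00165582]), 'joint_efforts': array([-4.92319268e-04, -9.27117920e+01,  1.97961710e+00, -3.69931090e+01,
        1.77969213e-02,  8.24380433e-03,  8.80863399e-05]), 'position': array([ 0.23965224, -0.5768881 ,  0.23074474]), 'tool_rot': array([-1.57085715e+00,  1.08112392e-03, -1.17701029e+00]), 'force': array([0.46779108, 0.18323431, 0.26667199]), 'moment': array([-0.0291056 , -0.01582557, -0.04238351]), 'grip_width': 0.08511191023131542}
scene {'fx': 508.8568448424901, 'fy': 508.8568448424901, 'cx': 318.5107004004055, 'cy': 236.58566839915383, 'dist': array([0.03843652, 0.        , 0.        , 0.        , 0.        ]), 'rvec': array([ 2.12094272,  1.10366549, -0.44506049]), 'tvec': array([-0.31030672, -0.24974323,  1.54023583])}
top {'fx': 573.23716035017, 'fy': 573.23716035017, 'cx': 324.5907489506991, 'cy': 245.61706628732094, 'dist': array([-0.16453853,  0.        ,  0.        ,  0.        ,  0.        ]), 'rvec': array([ 2.15545454, -2.12159333,  0.17217822]), 'tvec': array([-0.0314792 ,  0.51456923,  1.24164221])}
wrist {'fx': 424.06746917745056, 'fy': 424.06746917745056, 'cx': 329.5813340526271, 'cy': 237.47917003262793, 'dist': array([0.02196217, 0.        , 0.        , 0.        , 0.        ]), 'rvec': array([-2.39077616,  1.59439592,  0.25037913]), 'tvec': array([-0.6243443 , -0.04064923,  0.37934803])}
```

View pics/scene0.png

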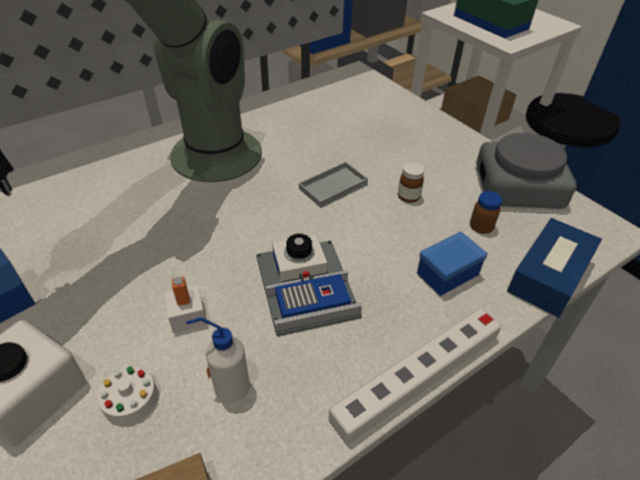

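View pics/top0.png

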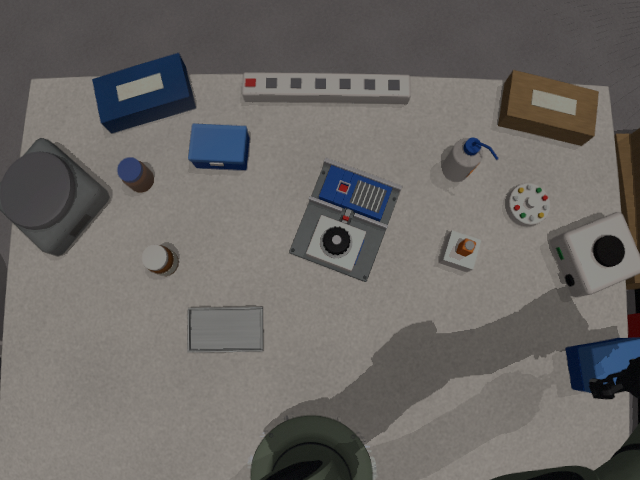

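View pics/wrist0.png

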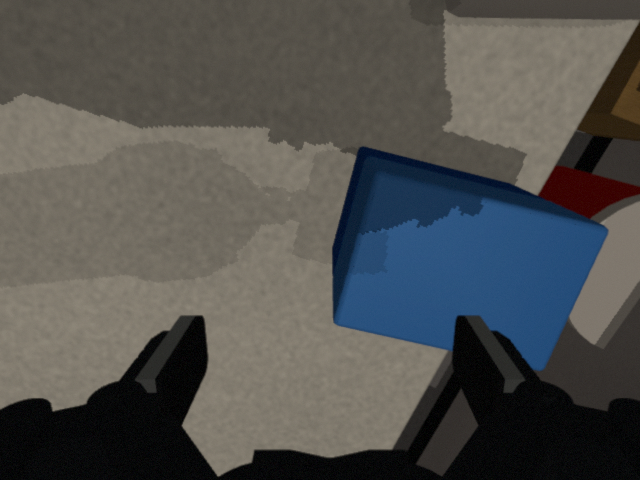

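The scene camera shows the knob at (299,243), the slide at (313,295) and the tool at (181,292). The top camera shows the knob at (336,240), the recess at (344,187) and the tool at (466,246). Next I'll measure them with masks.

```bash
cat > h.py <<'E'
import cv2,numpy as np
from workcell import bot
def ray(info,uv):
    K=np.array([[info['fx'],0,info['cx']],[0,info['fy'],info['cy']],[0,0,1]])
    p=cv2.undistortPoints(np.array(uv,float).reshape(-1,1,2),K,info['dist']).reshape(-1,2)
    R=cv2.Rodrigues(info['rvec'])[0]
    d=np.c_[p,np.ones(len(p))]@R
    return -R.T@info['tvec'],d
def onz(info,uv,z):
    c,d=ray(info,uv); s=(z-c[2])/d[:,2]
    return c+d*s[:,None]
def proj(info,X):
    K=np.array([[info['fx'],0,info['cx']],[0,info['fy'],info['cy']],[0,0,1]])
    return cv2.projectPoints(np.array(X,float).reshape(-1,1,3),info['rvec'],info['tvec'],K,info['dist'])[0].reshape(-1,2)
def blobs(mask,mn=20):
    n,l,s,c=cv2.connectedComponentsWithStats(mask.astype(np.uint8))
    return [(s[i],c[i],(l==i)) for i in range(1,n) if s[i][4]>=mn]
E
python3 - <<'E'
from h import *
t=cv2.imread('pics/top0.png');s=cv2.imread('pics/scene0.png')
def crop(im,x,y,w,h,k,n): cv2.imwrite(n,cv2.resize(im[y:y+h,x:x+w],None,fx=k,fy=k,interpolation=cv2.INTER_CUBIC))
crop(t,280,150,130,140,4,'pics/t1.png');crop(s,245,225,125,110,6,'pics/s1.png')
a=t[220:285,430:495];b=s[265:340,150:225]
cv2.imwrite('pics/tool1.png',np.hstack([cv2.resize(a,(390,450),interpolation=2),cv2.resize(b,(400,450),interpolation=2)]))
E
```

```text
(no output)
```

View pics/t1.png

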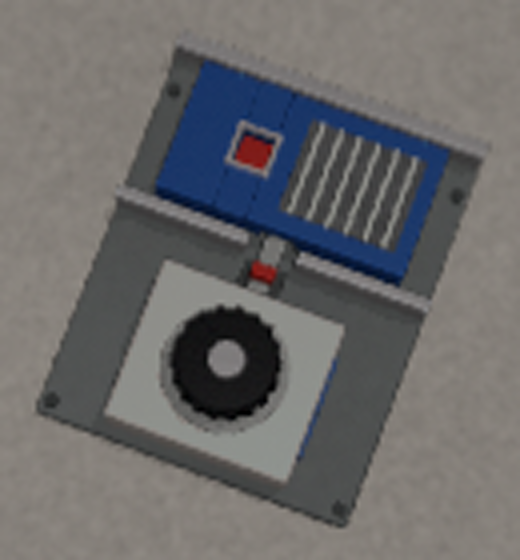

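View pics/s1.png

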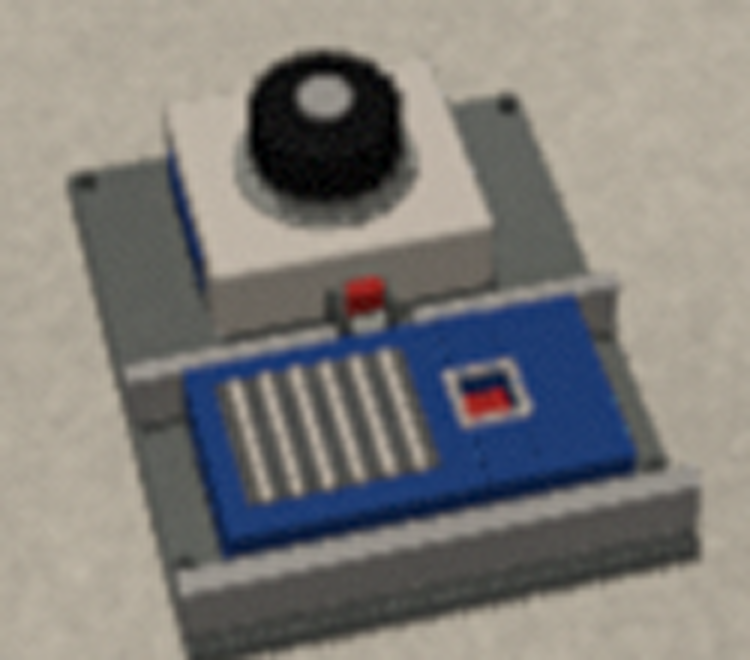

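View pics/tool1.png

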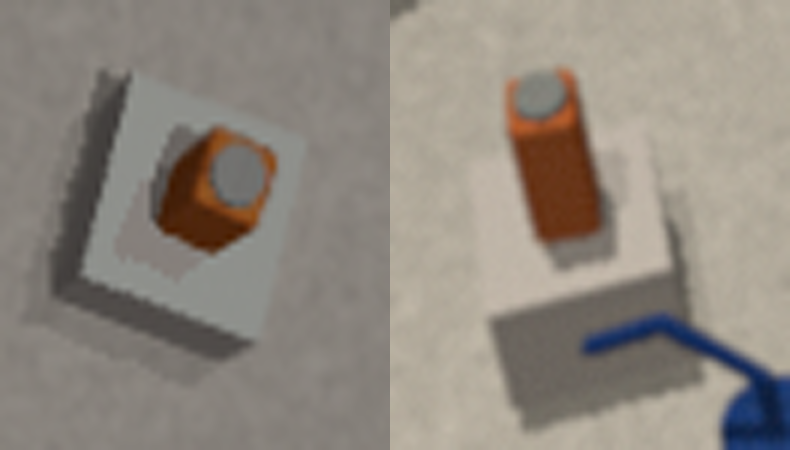

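The crops show, in full-image pixels:

| Point | Top camera | Scene camera |
|---|---|---|
| Knob spot | (336.5,239.5) | (299.3,241.2) |
| Recess square | (343.5,187) | (326.5,290.2) |
| Tool top spot | (470,245.4) | (178.1,280.8) |

Now triangulating these.

Run:
```python
from h import *
T=bot.camera_info('top');S=bot.camera_info('scene')
def tri(a,b):
    c1,d1=ray(T,[a]);c2,d2=ray(S,[b]);d1=d1[0]/np.linalg.norm(d1);d2=d2[0]/np.linalg.norm(d2)
    k=np.linalg.lstsq(np.c_[d1,-d2],c2-c1,rcond=None)[0]
    p,q=c1+k[0]*d1,c2+k[1]*d2
    return (p+q)/2,np.linalg.norm(p-q)
for n,a,b,z in(('knob',(336.5,239.5),(299.3,241.2),.084),('recess',(343.5,187),(326.5,290.2),.045),('tool',(470,245.4),(178.1,280.8),.117)):
    print(n,tri(a,b),onz(T,[a],z),onz(S,[b],z))
# base plate corners top view (t1 px)/4
q=np.array([(38,410),(348,527),(487,150),(178,45)])/4+[280,150]
P=onz(T,q,.012);print(P,np.linalg.norm(np.diff(P,axis=0),axis=1))
# stand top corners
q=np.array([(132,72),(306,140),(256,342),(80,275)],float)/[6,450/65]+[430,220]
P2=onz(T,q,.055);print(P2,P2.mean(0),np.linalg.norm(np.diff(P2,axis=0),axis=1),np.degrees(np.arctan2(*(P2[1]-P2[0])[[1,0]])))
q=np.array([(215,127),(278,160),(250,225),(190,195)],float)/[6,450/65]+[430,220]
P2=onz(T,q,.117);print(P2,P2.mean(0),np.linalg.norm(np.diff(P2,axis=0),axis=1),np.degrees(np.arctan2(*(P2[1]-P2[0])[[1,0]])),np.degrees(np.arctan2(*(P2[2]-P2[3])[[1,0]])))
# slide corners z 45
q=np.array([(200,57),(447,152),(403,275),(155,190)],float)/4+[280,150]
P2=onz(T,q,.045);print(P2,np.linalg.norm(np.diff(P2,axis=0),axis=1),np.degrees(np.arctan2(*(P2[1]-P2[0])[[1,0]])),np.degrees(np.arctan2(*(P2[2]-P2[3])[[1,0]])))
q=np.array([(163,260),(344,325),(292,482),(105,412)],float)/4+[280,150]
P2=onz(T,q,.048);print(P2.mean(0),np.linalg.norm(np.diff(P2,axis=0),axis=1),np.degrees(np.arctan2(*(P2[1]-P2[0])[[1,0]])),np.degrees(np.arctan2(*(P2[2]-P2[3])[[1,0]])))
```

```text
knob (array([ 0.52270399, -0.0476378 ,  0.08392235]), np.float64(0.002980292118412672)) [[ 0.52194428 -0.04892991  0.084     ]] [[ 0.52341519 -0.04633028  0.084     ]]
recess (array([ 0.6503614 , -0.06274861,  0.04698144]), np.float64(0.0032368418165118163)) [[ 0.65003444 -0.06419536  0.045     ]] [[ 0.64976475 -0.06026586  0.045     ]]
tool (array([ 0.50839198, -0.330317  ,  0.11999629]), np.float64(0.003604983695465485)) [[ 0.50821465 -0.33279584  0.117     ]] [[ 0.50670258 -0.32811817  0.117     ]]
[[ 0.50249073  0.05665103  0.012     ]
 [ 0.438169   -0.12089369  0.012     ]
 [ 0.66030514 -0.20165372  0.012     ]
 [ 0.72083288 -0.0199541   0.012     ]] [0.188837   0.23636126 0.19151596]
[[ 0.55192765 -0.3085459   0.055     ]
 [ 0.53068345 -0.37448628  0.055     ]
 [ 0.46445096 -0.35369337  0.055     ]
 [ 0.48526589 -0.2876354   0.055     ]] [ 0.50808199 -0.33109024  0.055     ] [0.06927806 0.06941965 0.06925977] -107.85753113819351
[[ 0.5233099  -0.32410754  0.117     ]
 [ 0.51338206 -0.34673884  0.117     ]
 [ 0.49298384 -0.33604171  0.117     ]
 [ 0.50196867 -0.31455559  0.117     ]] [ 0.50791112 -0.33036092  0.117     ] [0.02471311 0.02303294 0.02328906] -113.68595782723997 -112.69316644813205
[[ 0.70341941 -0.03276535  0.045     ]
 [ 0.64975674 -0.17419989  0.045     ]
 [ 0.57772936 -0.14888878  0.045     ]
 [ 0.62453663 -0.00837638  0.045     ]] [0.15127264 0.07634524 0.14810353] -110.7775974605111 -108.42386743560192
[ 0.52179815 -0.04974279  0.048     ] [0.10785122 0.09322285 0.11073303] -109.20428095740878 -109.78484509883965
```

The measured heights and the 125/30 mm knob-to-recess offset agree with the description, and the unit's yaw is about -19.7°. I'll move over the knob and refine with the wrist camera.

```bash
cat >> h.py <<'E'
def to(x,y,z,yaw=None):
    o=bot.observe();p=o['position'];a=o['tool_rot'][2]
    d=np.array([x,y,z])-p; ex=np.array([np.cos(a),np.sin(a)]);ez=np.array([-np.sin(a),np.cos(a)])
    print('t',round(o['clock'],2),'p',p.round(4),'rot',o['tool_rot'].round(3),'q',o['qpos'].round(2))
    print('dx %.1f dy %.1f dz %.1f'%(1e3*d[:2]@ex,-1e3*d[2],1e3*d[:2]@ez),'' if yaw is None else 'yaw %.3f'%(a-yaw))
E
python3 -m crank '[{"dx":-380,"dy":80,"dz":463,"yaw":-1.3},{"dx":-380,"dy":80,"dz":463,"yaw":-1.3},{"dx":-380,"dy":80,"dz":463,"yaw":-1.3},{"dx":-380,"dy":80,"dz":463,"yaw":-1.3},{"dx":-380,"dy":80,"dz":463,"yaw":-1.3},{"dx":-380,"dy":80,"dz":463,"yaw":-1.3},{"dx":-380,"dy":80,"dz":463,"yaw":-1.3},{"dx":-380,"dy":80,"dz":463,"yaw":-1.3},{"dx":-380,"dy":80,"dz":463,"yaw":-1.3},{"dx":-380,"dy":80,"dz":463,"yaw":-1.3},{"dx":-380,"dy":80,"dz":463,"yaw":-1.3},{"dx":-380,"dy":80,"dz":463,"yaw":-1.3}]'
python3 -c "
from h import *
to(.5225,-.0478,.15,1.25)"
```

```text
t 0.15 p [ 0.2397 -0.577   0.2309] rot [-1.571e+00  1.000e-03 -1.177e+00] q [ 1.11  0.52 -0.04  1.6   0.02  1.02 -0.11]
dx -380.1 dy 80.9 dz 464.2 yaw -2.427$[0]: bad value
```

```bash
python3 -m crank '[{"hand":0,"dx":-380,"dy":80,"dz":463,"yaw":-1.3},{"hand":0,"dx":-380,"dy":80,"dz":463,"yaw":-1.3},{"hand":0,"dx":-380,"dy":80,"dz":463,"yaw":-1.3},{"hand":0,"dx":-380,"dy":80,"dz":463,"yaw":-1.3},{"hand":0,"dx":-380,"dy":80,"dz":463,"yaw":-1.3},{"hand":0,"dx":-380,"dy":80,"dz":463,"yaw":-1.3},{"hand":0,"dx":-380,"dy":80,"dz":463,"yaw":-1.3},{"hand":0,"dx":-380,"dy":80,"dz":463,"yaw":-1.3},{"hand":0,"dx":-380,"dy":80,"dz":463,"yaw":-1.3},{"hand":0,"dx":-380,"dy":80,"dz":463,"yaw":-1.3},{"hand":0,"dx":-380,"dy":80,"dz":463,"yaw":-1.3},{"hand":0,"dx":-380,"dy":80,"dz":463,"yaw":-1.3}]'
python3 -c "
from h import *
to(.5225,-.0478,.15,1.25)"
```

```text
clock: 1.15
position: [0.4734, -0.1381, 0.1649]
tool_rot: [-1.571, -0.0, 0.126]
force: [0.5, -0.5, 0.2]
grip_width: 0.0855
t 1.15 p [ 0.4734 -0.1381  0.1649] rot [-1.571 -0.     0.126] q [ 0.51  0.44 -0.45  1.99  0.27  0.77  0.03]
dx 60.1 dy 14.9 dz 83.4 yaw -1.124
```

```bash
python3 -m crank '[{"hand":0,"dx":60,"dy":15,"dz":83,"yaw":-1.12},{"hand":0,"dx":60,"dy":15,"dz":83,"yaw":-1.12},{"hand":0,"dx":60,"dy":15,"dz":83,"yaw":-1.12},{"hand":0,"dx":60,"dy":15,"dz":83,"yaw":-1.12},{"hand":0,"dx":60,"dy":15,"dz":83,"yaw":-1.12},{"hand":0,"dx":60,"dy":15,"dz":83,"yaw":-1.12},{"hand":0,"dx":60,"dy":15,"dz":83,"yaw":-1.12},{"hand":0,"dx":60,"dy":15,"dz":83,"yaw":-1.12},{"hand":0,"dx":60,"dy":15,"dz":83,"yaw":-1.12},{"hand":0,"dx":60,"dy":15,"dz":83,"yaw":-1.12},{"hand":0,"dx":60,"dy":15,"dz":83,"yaw":-1.12}]'
python3 -c "
from h import *
to(.5225,-.0478,.15,1.25)
w=bot.camera_info('wrist');f=bot.grab_frame('wrist');cv2.imwrite('pics/w1.png',f[:,:,::-1])
import pickle;pickle.dump(w,open('w1.pkl','wb'))
print(proj(w,[[.5225,-.0478,.084],[.6500,-.0625,.045]]))"
```

```text
clock: 2.07
position: [0.5222, -0.0503, 0.1499]
tool_rot: [-1.57, -0.0, 1.239]
force: [-0.4, -0.5, 0.1]
grip_width: 0.0854
t 2.07 p [ 0.5222 -0.0503  0.1499] rot [-1.57  -0.     1.239] q [ 0.51  0.56 -0.72  1.91  0.49  0.85  0.77]
dx 2.4 dy -0.1 dz 0.5 yaw -0.011
[[334.76958602 258.59944709]
 [373.02572107 407.50374872]]
```

View pics/w1.png

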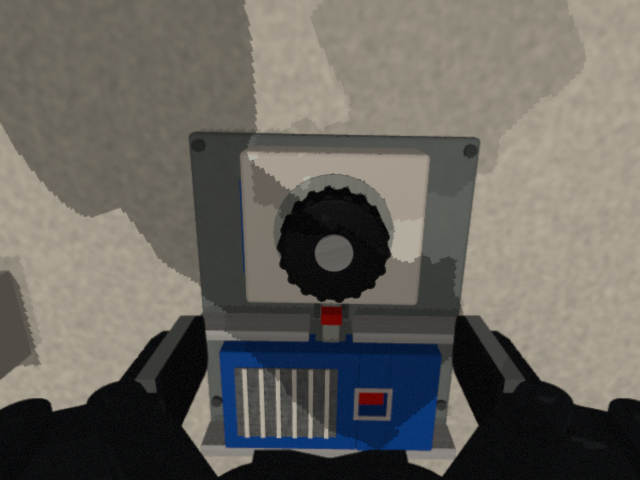

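The wrist view shows the knob spot at (334,252.5), the recess square at (372.5,404.5) and the red bolt block at (331,316).

```bash
python3 -c "
from h import *
import pickle;w=pickle.load(open('w1.pkl','rb'))
k=onz(w,[(334,252.5)],.084);r=onz(w,[(372.5,404.5)],.045);print(k,r,onz(w,[(331,315)],.045))
im=cv2.imread('pics/w1.png')
for s,c,m in blobs((im[:,:,2]>120)&(im[:,:,1]<60)):print(s,c)
g=blobs((np.ptp(im.astype(int),axis=2)<25)&(im[:,:,2]>90)&(cv2.circle(np.zeros((480,640),np.uint8),(334,252),25,1,-1)>0));print([(s,c,onz(w,[c],.084)) for s,c,m in g])
c=np.array([(192,133),(478,138),(453,455),(205,447)]);P=onz(w,c,.012);print(P)
c=np.array([(221,347),(438,347)]);P=onz(w,c,.045);print(P,np.degrees(np.arctan2(*(P[0]-P[1])[[1,0]])))
to(k[0][0],k[0][1],.051)
"
```

```text
[[ 0.51916182 -0.04708822  0.084     ]] [[ 0.64749673 -0.0621031   0.045     ]] [[ 0.57258376 -0.06695142  0.045     ]]
[(array([ 315,  236,   38,   35, 1020], dtype=int32), array([333.64215686, 253.00784314]), array([[ 0.51936705, -0.04735518,  0.084     ]]))]
[[ 0.43716427 -0.114573    0.012     ]
 [ 0.49988374  0.05798796  0.012     ]
 [ 0.74245332 -0.01924636  0.012     ]
 [ 0.66881019 -0.20853906  0.012     ]]
[[ 0.57109556 -0.14370665  0.045     ]
 [ 0.61798748 -0.0073882   0.045     ]] -108.98260559455788
t 2.12 p [ 0.5222 -0.0502  0.15  ] rot [-1.57  -0.     1.238] q [ 0.51  0.56 -0.72  1.91  0.49  0.85  0.77]
dx 2.0 dy 99.0 dz 3.9
```

```bash
python3 -m crank '[{"hand":0,"dx":2,"dy":30,"dz":2.5,"yaw":0},{"hand":0,"dx":2,"dy":60,"dz":2.5,"yaw":0},{"hand":0,"dx":2,"dy":80,"dz":2.5,"yaw":0},{"hand":0,"dx":2,"dy":90,"dz":2.5,"yaw":0},{"hand":0,"dx":2,"dy":98,"dz":2.5,"yaw":0},{"hand":0,"dx":2,"dy":98,"dz":2.5,"yaw":0}]' 30
python3 -m crank '[{"hand":1,"dx":0,"dy":0,"dz":0,"yaw":0},{"hand":1,"dx":0,"dy":0,"dz":0,"yaw":0},{"hand":1,"dx":0,"dy":0,"dz":0,"yaw":0},{"hand":1,"dx":0,"dy":0,"dz":0,"yaw":0},{"hand":1,"dx":0,"dy":0,"dz":0,"yaw":0},{"hand":1,"dx":0,"dy":0,"dz":0,"yaw":0}]' 30
python3 -c "
from h import *
o=bot.observe();print(o)"
```

```text
clock: 2.62
position: [0.5203, -0.0472, 0.0514]
tool_rot: [-1.57, 0.0, 1.242]
force: [-0.9, 0.6, 0.6]
grip_width: 0.0855
clock: 3.12
position: [0.5212, -0.0477, 0.0533]
tool_rot: [-1.573, 0.0, 1.242]
force: [-2.5, -0.3, 9.1]
grip_width: 0.0572
{'clock': 3.1167, 'qpos': array([ 0.42101882,  0.69992669, -0.60970463,  1.97319174,  0.6407239 ,
        0.66632842,  0.64299314]), 'qd': array([ 1.45669259e-03, -1.15758889e-03,  8.80468366e-04, -5.22391549e-04,
       -6.91924001e-04, -1.11702832e-03,  3.17287186e-05]), 'joint_efforts': array([-3.60043226e-01, -8.45521975e+01, -1.12490156e+01, -2.11649233e+01,
        1.66085833e-01, -6.52583241e-01,  1.51898002e-02]), 'position': array([ 0.52116514, -0.0476703 ,  0.05332775]), 'tool_rot': array([-1.57251365e+00,  6.91373439e-06,  1.24221152e+00]), 'force': array([-2.4546483 , -0.29854422,  9.06134509]), 'moment': array([-0.1607596 ,  0.42582179, -0.04162787]), 'grip_width': 0.05717251518371856}
```

```bash
cat > st.py <<'E'
from h import *
o=bot.observe();print(o['position'].round(4),'yaw',o['tool_rot'][2].round(3),'F',o['force'].round(1),'M',o['moment'].round(2),'q7',o['qpos'][6].round(2),'w',o['grip_width'].round(4))
E
python3 -m crank '[{"hand":1,"dx":0,"dy":-2,"dz":0,"yaw":0.1},{"hand":1,"dx":0,"dy":-2,"dz":0,"yaw":0.2},{"hand":1,"dx":0,"dy":-2,"dz":0,"yaw":0.3},{"hand":1,"dx":0,"dy":-2,"dz":0,"yaw":0.4},{"hand":1,"dx":0,"dy":-2,"dz":0,"yaw":0.5},{"hand":1,"dx":0,"dy":-2,"dz":0,"yaw":0.6}]' 30 >/dev/null; python3 st.py
python3 -m crank '[{"hand":1,"dx":0,"dy":0,"dz":0,"yaw":0.08}]' >/dev/null; python3 st.py
python3 -m crank '[{"hand":1,"dx":0,"dy":0,"dz":0,"yaw":0.08}]' >/dev/null; python3 st.py
```

```text
Traceback (most recent call last):
  File "st.py", line 2, in <module>
    o=bot.observe();print(o['position'].round(4),'yaw',o['tool_rot'][2].round(3),'F',o['force'].round(1),'M',o['moment'].round(2),'q7',o['qpos'][6].round(2),'w',o['grip_width'].round(4))
                                                                                                                                                                 ^^^^^^^^^^^^^^^^^^^^^
AttributeError: 'float' object has no attribute 'round'
Traceback (most recent call last):
  File "st.py", line 2, in <module>
    o=bot.observe();print(o['position'].round(4),'yaw',o['tool_rot'][2].round(3),'F',o['force'].round(1),'M',o['moment'].round(2),'q7',o['qpos'][6].round(2),'w',o['grip_width'].round(4))
                                                                                                                                                                 ^^^^^^^^^^^^^^^^^^^^^
AttributeError: 'float' object has no attribute 'round'
Traceback (most recent call last):
  File "st.py", line 2, in <module>
    o=bot.observe();print(o['position'].round(4),'yaw',o['tool_rot'][2].round(3),'F',o['force'].round(1),'M',o['moment'].round(2),'q7',o['qpos'][6].round(2),'w',o['grip_width'].round(4))
                                                                                                                                                                 ^^^^^^^^^^^^^^^^^^^^^
AttributeError: 'float' object has no attribute 'round'
```

```bash
sed -i "s/o\['grip_width'\].round(4)/round(o['grip_width'],4),'t',round(o['clock'],2)/" st.py; python3 st.py
python3 -m crank '[{"hand":1,"dx":0,"dy":0,"dz":0,"yaw":0.07}]' >/dev/null; python3 st.py
python3 -c "
from h import *
w=bot.camera_info('wrist');cv2.imwrite('pics/w2.png',bot.grab_frame('wrist')[:,:,::-1]);cv2.imwrite('pics/t2.png',cv2.resize(bot.grab_frame('top')[150:290,280:410,::-1],None,fx=4,fy=4,interpolation=2))"
```

```text
[ 0.5206 -0.048   0.0538] yaw 0.478 F [  5.5  -1.8 -27.8] M [-0.38 -1.35  0.25] q7 0.04 w 0.0568 t 3.78
[ 0.5206 -0.0481  0.0538] yaw 0.408 F [  7.1  -4.1 -28.6] M [-0.87 -1.46  0.33] q7 -0.02 w 0.0565 t 3.87
```

View pics/w2.png

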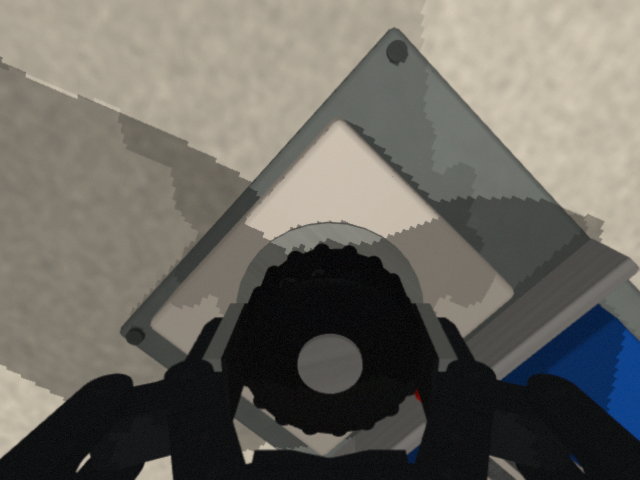

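View pics/t2.png

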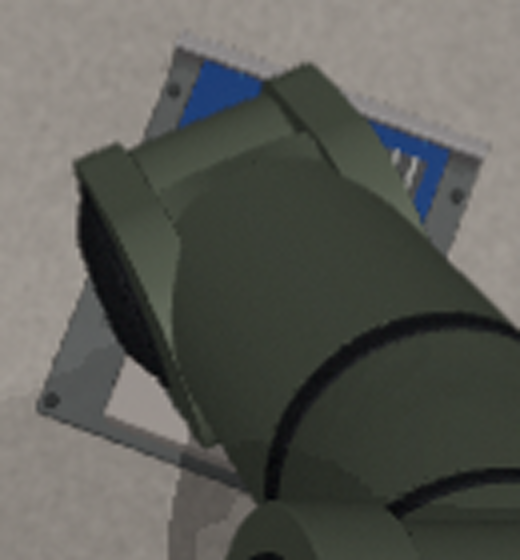

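The wrist view is blocked around the bolt, with only a sliver of red at (418,397). The top view is covered by the arm. The 2 mm lift loaded the knob upward, so I'll relieve that and check the scene camera for the bolt.

```bash
python3 -m crank '[{"hand":1,"dx":0,"dy":1.5,"dz":0,"yaw":0.0},{"hand":1,"dx":0,"dy":1.5,"dz":0,"yaw":0.0}]' >/dev/null; python3 st.py
python3 -c "
from h import *
cv2.imwrite('pics/s2.png',cv2.resize(bot.grab_frame('scene')[225:335,245:370,::-1],None,fx=6,fy=6,interpolation=2))"
```

```text
[ 0.5207 -0.0481  0.0535] yaw 0.412 F [-2.9 -3.4  4. ] M [-0.78  0.54 -0.02] q7 -0.02 w 0.0564 t 4.13
```

View pics/s2.png

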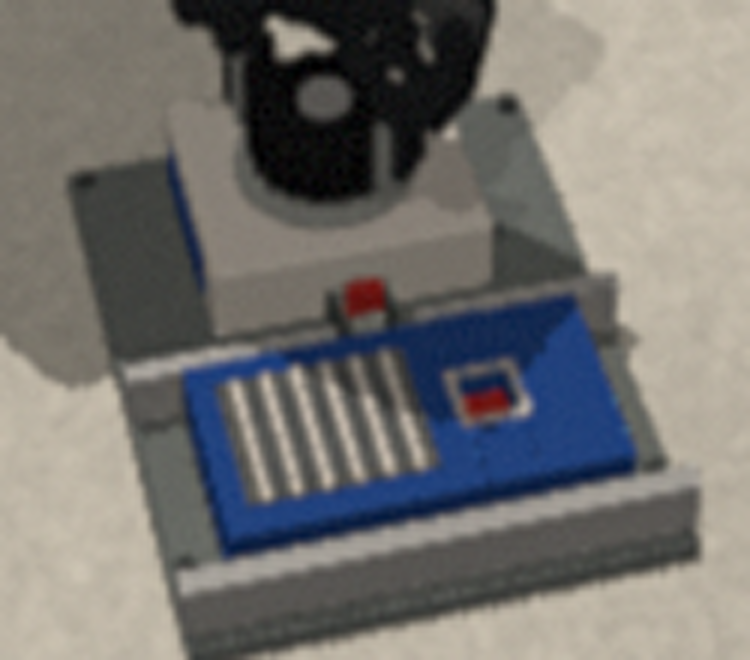

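The scene camera shows the bolt's red block clearly at crop (365,297), and it hasn't moved. I'll turn in small steps and track that block.

```bash
cat > bl.py <<'E'
from h import *
import runpy;runpy.run_path('st.py')
f=bot.grab_frame('scene').astype(int)
m=(f[:,:,0]>80)&(f[:,:,1]<60)&(f[:,:,2]<60);m[:265]=0;m[285:]=0;m[:,:290]=0;m[:,320:]=0
ys,xs=np.nonzero(m);print('red',m.sum(),xs.mean().round(2) if m.sum() else 0,ys.mean().round(2) if m.sum() else 0)
E
python3 bl.py
python3 -m crank '[{"hand":1,"dx":0,"dy":0,"dz":0,"yaw":0.1}]'>/dev/null;python3 bl.py
python3 -m crank '[{"hand":1,"dx":0,"dy":0,"dz":0,"yaw":0.1}]'>/dev/null;python3 bl.py
python3 -m crank '[{"hand":1,"dx":0,"dy":0,"dz":0,"yaw":0.1}]'>/dev/null;python3 bl.py
```

```text
[ 0.5207 -0.0481  0.0535] yaw 0.412 F [-2.  -3.8  5.6] M [-0.82  0.58 -0.14] q7 -0.02 w 0.0565 t 4.18
red 35 305.09 274.26
[ 0.5207 -0.0481  0.0535] yaw 0.314 F [-3.5 -3.6  6.4] M [-0.66  0.88  0.4 ] q7 -0.09 w 0.0566 t 4.32
red 35 305.09 274.26
[ 0.5206 -0.0482  0.0535] yaw 0.212 F [-4.4 -5.1  5.9] M [-0.99  0.56  0.02] q7 -0.17 w 0.0567 t 4.45
red 32 304.62 273.25
[ 0.5206 -0.0482  0.0536] yaw 0.112 F [-4.1 -3.   6.1] M [-0.74  1.1   0.04] q7 -0.25 w 0.0564 t 4.58
red 34 304.26 271.12
```

```bash
python3 -c "
from h import *
S=bot.camera_info('scene');u=np.array([np.cos(-.344),np.sin(-.344),0]);p=np.array([.5726,-.067,.05])
print(proj(S,[p,p-.0105*u]))
cv2.imwrite('pics/s3.png',cv2.resize(bot.grab_frame('scene')[225:335,245:370,::-1],None,fx=6,fy=6,interpolation=2))"; python3 bl.py
python3 -m crank '[{"hand":1,"dx":0,"dy":0,"dz":0,"yaw":0.05}]'>/dev/null;python3 bl.py
```

```text
[[304.00655733 268.2546353 ]
 [302.84687338 264.92337071]]
[ 0.5205 -0.0483  0.0536] yaw 0.107 F [-4.5 -4.9  7.1] M [-1.16  0.81 -1.55] q7 -0.25 w 0.0562 t 4.68
red 33 304.36 271.06
[ 0.5205 -0.0482  0.0535] yaw 0.061 F [-4.2 -1.5  7.2] M [-0.54  0.88 -0.39] q7 -0.28 w 0.0567 t 4.82
red 31 304.29 271.26
```

View pics/s3.png

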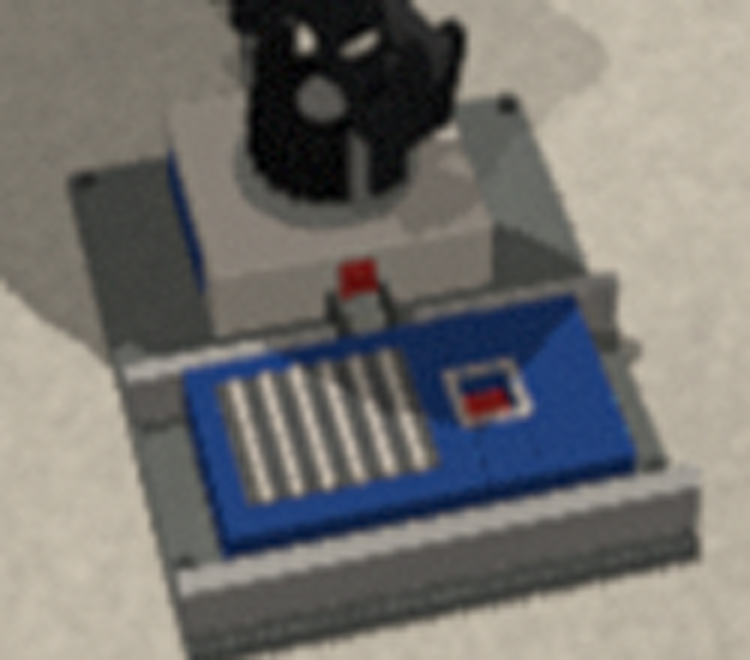

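The red block has moved 3.1 px, against a predicted 3.3 px for 10.5 mm, so the bolt is in the notch and the knob is about mid-play. Releasing.

```bash
python3 -m crank '[{"hand":0,"dx":0,"dy":0,"dz":0,"yaw":0},{"hand":0,"dx":0,"dy":0,"dz":0,"yaw":0},{"hand":0,"dx":0,"dy":0,"dz":0,"yaw":0},{"hand":0,"dx":0,"dy":0,"dz":0,"yaw":0},{"hand":0,"dx":0,"dy":-20,"dz":0,"yaw":0},{"hand":0,"dx":0,"dy":-60,"dz":0,"yaw":0},{"hand":0,"dx":0,"dy":-100,"dz":0,"yaw":0},{"hand":0,"dx":0,"dy":-130,"dz":0,"yaw":0}]'>/dev/null;python3 bl.py
python3 -c "
from h import *
to(.508,-.330,.20,-.35)"
```

```text
[ 0.5209 -0.0471  0.1855] yaw 0.064 F [ 1.7 -0.4  1.1] M [ 0.01 -0.04  0.  ] q7 -0.17 w 0.0854 t 5.53
red 33 304.36 271.06
t 5.58 p [ 0.523  -0.0471  0.1901] rot [-1.572 -0.008  0.063] q [ 0.29  0.44 -0.41  1.9   0.23  0.85 -0.17]
dx -32.9 dy -9.9 dz -281.4 yaw 0.413
```

```bash
python3 -c "
from h import *
T=bot.camera_info('top');print(onz(T,[(472,147)],.19),onz(T,[(452,178)],0),onz(T,[(496,158)],.19))"
python3 -m crank '[{"hand":0,"dx":-33,"dy":-10,"dz":-280,"yaw":0.45},{"hand":0,"dx":-33,"dy":-10,"dz":-280,"yaw":0.45},{"hand":0,"dx":-33,"dy":-10,"dz":-280,"yaw":0.45},{"hand":0,"dx":-33,"dy":-10,"dz":-280,"yaw":0.45},{"hand":0,"dx":-33,"dy":-10,"dz":-280,"yaw":0.45},{"hand":0,"dx":-33,"dy":-10,"dz":-280,"yaw":0.45},{"hand":0,"dx":-33,"dy":-10,"dz":-280,"yaw":0.45},{"hand":0,"dx":-33,"dy":-10,"dz":-280,"yaw":0.45},{"hand":0,"dx":-33,"dy":-10,"dz":-280,"yaw":0.45}]'
python3 -c "
from h import *
to(.508,-.330,.20,-.4)
w=bot.camera_info('wrist');f=bot.grab_frame('wrist');cv2.imwrite('pics/w3.png',f[:,:,::-1])
import pickle;pickle.dump(w,open('w3.pkl','wb'))
print(proj(w,[[.508,-.330,.117]]))"
```

```text
[[ 0.7023685  -0.32482876  0.19      ]] [[ 0.68966699 -0.32428263  0.        ]] [[ 0.68013684 -0.37480142  0.19      ]]
clock: 6.33
position: [0.5045, -0.3307, 0.1922]
tool_rot: [-1.571, 0.0, -0.39]
force: [0.1, 1.5, 0.1]
grip_width: 0.0853
t 6.33 p [ 0.5045 -0.3307  0.1922] rot [-1.571  0.    -0.39 ] q [ 0.65  0.54 -0.24  1.69  0.15  0.93 -0.04]
dx 3.0 dy -7.8 dz 1.9 yaw 0.010
[[336.08104701 248.23658126]]
```

View pics/w3.png

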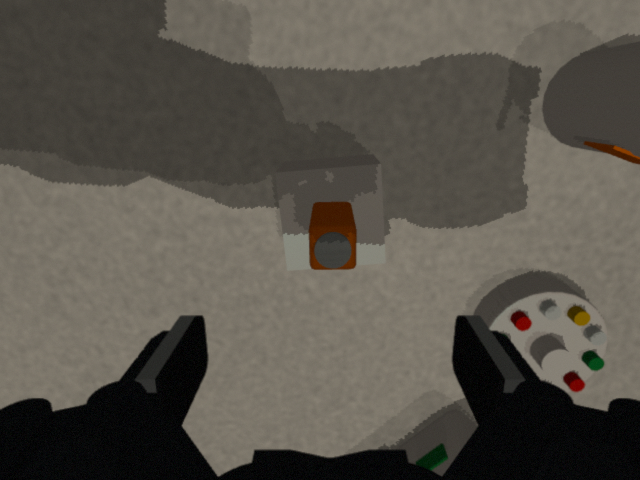

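The wrist view shows the handle top spot at (332.5,250), with the handle's edges aligned with the image. The tube rack is at (545,330), clear of the fingers.

```bash
python3 -c "
from h import *
import pickle;w=pickle.load(open('w3.pkl','rb'))
k=onz(w,[(332.5,250)],.117);print(k,onz(w,[(290,270),(386,263)],.055))
k=(k[0]+[.5075,-.330,.117])/2;print(k);to(k[0],k[1],.065,-.39)"
```

```text
[[ 0.50581836 -0.33020224  0.117     ]] [[ 0.4643141  -0.35308645  0.055     ]
 [ 0.52911211 -0.37389863  0.055     ]]
[ 0.50665918 -0.33010112  0.117     ]
t 6.38 p [ 0.5051 -0.3289  0.1923] rot [-1.57   0.    -0.388] q [ 0.64  0.54 -0.24  1.69  0.15  0.93 -0.04]
dx 1.9 dy 127.3 dz -0.5 yaw 0.002
```

```bash
python3 -m crank '[{"hand":0,"dx":1.5,"dy":30,"dz":0,"yaw":0},{"hand":0,"dx":1.5,"dy":65,"dz":0,"yaw":0},{"hand":0,"dx":1.5,"dy":95,"dz":0,"yaw":0},{"hand":0,"dx":1.5,"dy":115,"dz":0,"yaw":0},{"hand":0,"dx":1.5,"dy":126,"dz":0,"yaw":0},{"hand":0,"dx":1.5,"dy":126,"dz":0,"yaw":0}]'
python3 -m crank '[{"hand":1,"dx":0,"dy":0,"dz":0,"yaw":0},{"hand":1,"dx":0,"dy":0,"dz":0,"yaw":0},{"hand":1,"dx":0,"dy":0,"dz":0,"yaw":0},{"hand":1,"dx":0,"dy":0,"dz":0,"yaw":0},{"hand":1,"dx":0,"dy":0,"dz":0,"yaw":0},{"hand":1,"dx":0,"dy":0,"dz":0,"yaw":0},{"hand":1,"dx":0,"dy":0,"dz":0,"yaw":0},{"hand":1,"dx":0,"dy":0,"dz":0,"yaw":0},{"hand":1,"dx":0,"dy":0,"dz":0,"yaw":0}]' 60
python3 st.py
```

```text
clock: 6.88
position: [0.5062, -0.3277, 0.0647]
tool_rot: [-1.57, 0.003, -0.385]
force: [-0.2, -0.7, 0.3]
grip_width: 0.0853
clock: 7.63
position: [0.507, -0.3297, 0.0676]
tool_rot: [-1.571, -0.001, -0.387]
force: [-1.7, 1.9, 9.3]
grip_width: 0.0255
[ 0.507  -0.3297  0.0676] yaw -0.387 F [-1.7  1.9  9.3] M [0.24 0.4  0.01] q7 -0.09 w 0.0255 t 7.63
```

The tool is gripped, with the opening at 25.5 mm. TCP at home is (0.507,-0.3297,0.0676). Lifting.

```bash
python3 -m crank '[{"hand":1,"dx":0,"dy":-10,"dz":0,"yaw":0},{"hand":1,"dx":0,"dy":-30,"dz":0,"yaw":0},{"hand":1,"dx":0,"dy":-60,"dz":0,"yaw":0},{"hand":1,"dx":0,"dy":-90,"dz":0,"yaw":0},{"hand":1,"dx":0,"dy":-115,"dz":0,"yaw":0},{"hand":1,"dx":0,"dy":-115,"dz":0,"yaw":0}]'
python3 -c "
from h import *
cv2.imwrite('pics/w4.png',bot.grab_frame('wrist')[:,:,::-1])
cv2.imwrite('pics/s4.png',cv2.resize(bot.grab_frame('scene')[200:350,130:330,::-1],None,fx=4,fy=4,interpolation=2))
to(.6485,-.062,.158)"; python3 st.py
```

```text
clock: 8.13
position: [0.5085, -0.3306, 0.1874]
tool_rot: [-1.572, -0.007, -0.387]
force: [0.9, -1.6, -0.1]
grip_width: 0.0256
t 8.23 p [ 0.5069 -0.3298  0.183 ] rot [-1.571 -0.002 -0.387] q [ 0.64  0.55 -0.24  1.7   0.16  0.91 -0.04]
dx 30.0 dy 25.0 dz 301.4 
[ 0.5069 -0.3298  0.183 ] yaw -0.387 F [-0.2  0.5 -1. ] M [-0.06  0.02  0.02] q7 -0.04 w 0.0252 t 8.23
```

View pics/w4.png

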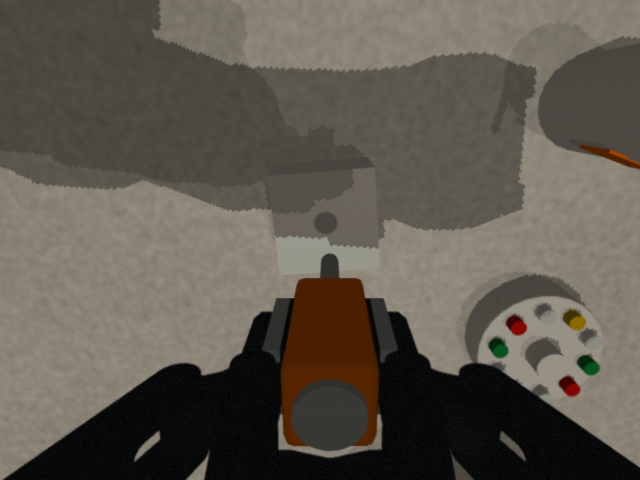

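View pics/s4.png

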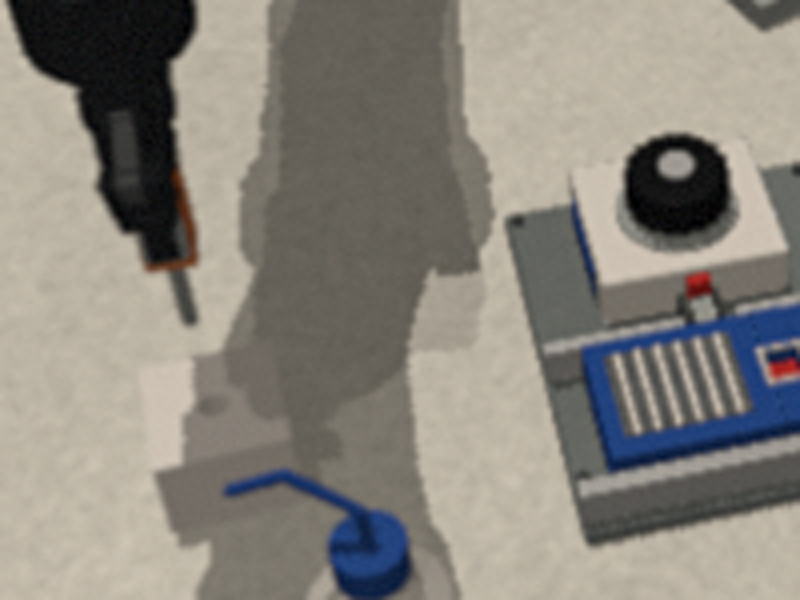

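The wrist image shows the pin tip at (330,256) and the stand hole at (325.5,222). In the scene crop the knob, bolt and slide look unchanged, with the bolt still in the notch.

```bash
python3 -c "
from h import *
w=bot.camera_info('wrist')
print('hole',onz(w,[(325.5,222)],.055),'tip',onz(w,[(330,258)],.1204))"
python3 -m crank '[{"hand":1,"dx":30,"dy":10,"dz":285,"yaw":0},{"hand":1,"dx":30,"dy":10,"dz":285,"yaw":0},{"hand":1,"dx":30,"dy":10,"dz":285,"yaw":0},{"hand":1,"dx":30,"dy":10,"dz":285,"yaw":0},{"hand":1,"dx":30,"dy":10,"dz":285,"yaw":0},{"hand":1,"dx":30,"dy":10,"dz":285,"yaw":0},{"hand":1,"dx":30,"dy":10,"dz":285,"yaw":0},{"hand":1,"dx":30,"dy":10,"dz":285,"yaw":0},{"hand":1,"dx":30,"dy":10,"dz":285,"yaw":0},{"hand":1,"dx":30,"dy":10,"dz":285,"yaw":0}]'
python3 -c "
from h import *
w=bot.camera_info('wrist');f=bot.grab_frame('wrist');cv2.imwrite('pics/w5.png',f[:,:,::-1])
import pickle;pickle.dump(w,open('w5.pkl','wb'))
print(proj(w,[[.6485,-.062,.045]]))
to(.6485,-.062,.118)"; python3 st.py
```

```text
hole [[ 0.50481207 -0.32688252  0.055     ]] tip [[ 0.50708428 -0.3287747   0.1204    ]]
clock: 9.07
position: [0.6413, -0.0772, 0.1706]
tool_rot: [-1.572, 0.002, -0.387]
force: [0.1, -0.6, -1.2]
grip_width: 0.0255
[[332.23490486 200.59361169]]
t 9.12 p [ 0.6413 -0.078   0.1709] rot [-1.572e+00  1.000e-03 -3.880e-01] q [ 0.19  0.63 -0.25  1.59  0.18  0.95 -0.5 ]
dx 0.6 dy 52.9 dz 17.6 
[ 0.6413 -0.078   0.1709] yaw -0.388 F [-0.1 -0.8 -0.1] M [ 0.    0.02 -0.01] q7 -0.5 w 0.0254 t 9.12
```

View pics/w5.png

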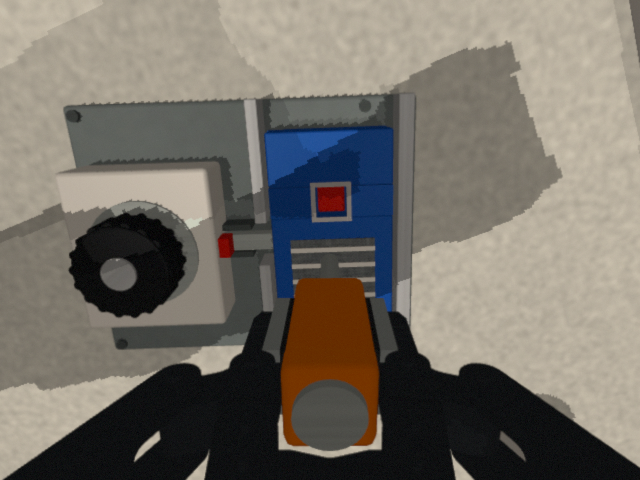

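The recess shows at (331,202), within about 1 mm of the prediction (332.2,200.6). I'll move over it and go down in steps.

```bash
python3 -m crank '[{"hand":1,"dx":0.5,"dy":0,"dz":17,"yaw":0},{"hand":1,"dx":0.5,"dy":35,"dz":17,"yaw":0},{"hand":1,"dx":0.5,"dy":54,"dz":17,"yaw":0},{"hand":1,"dx":0.5,"dy":54,"dz":17,"yaw":0},{"hand":1,"dx":0.5,"dy":54,"dz":17,"yaw":0}]' >/dev/null; python3 st.py
python3 -c "
from h import *
f=bot.grab_frame('wrist');s=bot.grab_frame('scene')
cv2.imwrite('pics/w6.png',np.hstack([cv2.resize(f[150:350,230:430,::-1],(400,400)),cv2.resize(s[255:335,285:365,::-1],(400,400),interpolation=2)]))
to(.6485,-.062,.0906)"
```

```text
[ 0.6482 -0.0626  0.1172] yaw -0.389 F [ 0.4  0.5 -0.1] M [-0.04  0.04 -0.04] q7 -0.55 w 0.0257 t 9.53
t 9.63 p [ 0.6494 -0.0622  0.119 ] rot [-1.57e+00 -1.00e-03 -3.88e-01] q [ 0.16  0.7  -0.24  1.61  0.2   0.86 -0.55]
dx -0.9 dy 28.4 dz -0.1
```

View pics/w6.png

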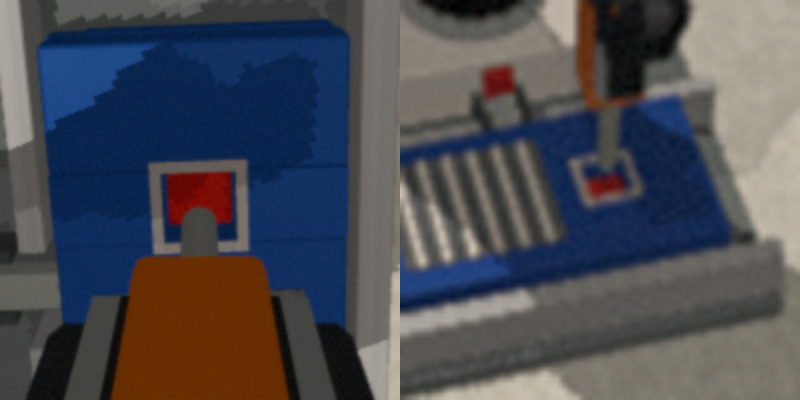

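```bash
python3 -c "
from h import *
w=bot.camera_info('wrist');p=bot.observe()['position'];print(p)
print('tip axis at .056,.045:',proj(w,[[p[0],p[1],.0564],[p[0],p[1],.045]]), 'recess seen (329.5,253) ->',onz(w,[(329.5,253)],.045))"
```

```text
[ 0.64938757 -0.06222333  0.11903059]
tip axis at .056,.045: [[330.48118187 259.81154311]
 [330.42083792 252.34603441]] recess seen (329.5,253) -> [[ 0.64878371 -0.0623829   0.045     ]]
```

The tip axis is within 1 mm of the recess centre. Descending to press.

```bash
python3 -m crank '[{"hand":1,"dx":0,"dy":10,"dz":0,"yaw":0},{"hand":1,"dx":0,"dy":20,"dz":0,"yaw":0},{"hand":1,"dx":0,"dy":20,"dz":0,"yaw":0}]' >/dev/null; python3 st.py
python3 -m crank '[{"hand":1,"dx":0,"dy":3,"dz":0,"yaw":0},{"hand":1,"dx":0,"dy":5,"dz":0,"yaw":0},{"hand":1,"dx":0,"dy":5,"dz":0,"yaw":0}]' >/dev/null; python3 st.py
python3 -m crank '[{"hand":1,"dx":0,"dy":2,"dz":0,"yaw":0},{"hand":1,"dx":0,"dy":2,"dz":0,"yaw":0}]' >/dev/null; python3 st.py
```

```text
[ 0.6482 -0.0615  0.0959] yaw -0.387 F [ 0.8 -0.4 -0.3] M [-0.13 -0.21  0.01] q7 -0.55 w 0.0255 t 9.88
[ 0.6488 -0.0614  0.0924] yaw -0.387 F [-1.8 -0.9  3.2] M [-0.05  0.42  0.  ] q7 -0.55 w 0.025 t 10.13
[ 0.6489 -0.0614  0.0906] yaw -0.387 F [-1.5  0.3  3.6] M [-0.1   0.45 -0.02] q7 -0.56 w 0.0253 t 10.3
```

```bash
python3 -m crank '[{"hand":1,"dx":0,"dy":2,"dz":0,"yaw":0},{"hand":1,"dx":0,"dy":2,"dz":0,"yaw":0}]' >/dev/null; python3 st.py
python3 -m crank '[{"hand":1,"dx":0,"dy":1,"dz":0,"yaw":0},{"hand":1,"dx":0,"dy":1,"dz":0,"yaw":0}]' >/dev/null; python3 st.py
```

```text
[ 0.6493 -0.0613  0.0899] yaw -0.387 F [-7.1  0.5 21.4] M [-0.05  2.13 -0.04] q7 -0.56 w 0.0253 t 10.47
[ 0.6495 -0.0613  0.0897] yaw -0.387 F [-10.2  -0.3  30.6] M [ 0.01  2.81 -0.01] q7 -0.56 w 0.0257 t 10.63
```

The button is bottomed but pressed too hard, so I'll ease off to about 10 N and start pushing along the unit's -y (tool -z).

```bash
python3 -m crank '[{"hand":1,"dx":0,"dy":-1.8,"dz":0,"yaw":0},{"hand":1,"dx":0,"dy":-1.8,"dz":0,"yaw":0}]' >/dev/null; python3 st.py
python3 -m crank '[{"hand":1,"dx":0.2,"dy":0,"dz":-4,"yaw":0},{"hand":1,"dx":0.4,"dy":0,"dz":-8,"yaw":0},{"hand":1,"dx":0.5,"dy":0,"dz":-11,"yaw":0}]' >/dev/null; python3 st.py
```

```text
[ 0.6492 -0.0613  0.0903] yaw -0.387 F [-2.   0.6  9.6] M [-0.04  0.65 -0.01] q7 -0.56 w 0.0254 t 10.8
[ 0.6457 -0.0711  0.0903] yaw -0.387 F [-3.5  2.7 10.9] M [ 1.03  0.76 -0.02] q7 -0.54 w 0.0253 t 11.05
```

```bash
python3 -m crank '[{"hand":1,"dx":0.2,"dy":0,"dz":-5,"yaw":0},{"hand":1,"dx":0.5,"dy":0,"dz":-10,"yaw":0},{"hand":1,"dx":0.7,"dy":0,"dz":-15,"yaw":0},{"hand":1,"dx":0.9,"dy":0,"dz":-20,"yaw":0}]' >/dev/null; python3 st.py
python3 -m crank '[{"hand":1,"dx":0.2,"dy":0,"dz":-5,"yaw":0},{"hand":1,"dx":0.5,"dy":0,"dz":-10,"yaw":0},{"hand":1,"dx":0.7,"dy":0,"dz":-15,"yaw":0}]' >/dev/null; python3 st.py
python3 -m crank '[{"hand":1,"dx":0.2,"dy":0,"dz":-5,"yaw":0},{"hand":1,"dx":0.5,"dy":0,"dz":-10,"yaw":0},{"hand":1,"dx":0.7,"dy":0,"dz":-15,"yaw":0}]' >/dev/null; python3 st.py
```

```text
[ 0.6389 -0.0898  0.0903] yaw -0.387 F [-2.8  3.9 12.7] M [1.1  0.94 0.  ] q7 -0.51 w 0.0249 t 11.38
[ 0.6338 -0.104   0.0902] yaw -0.387 F [-3.4  4.6 11.9] M [ 1.2   1.08 -0.01] q7 -0.49 w 0.0254 t 11.63
[ 0.6287 -0.1181  0.0902] yaw -0.387 F [-4.9  4.3 14.1] M [1.26 1.27 0.04] q7 -0.47 w 0.0254 t 11.88
```

```bash
python3 -m crank '[{"hand":1,"dx":0.2,"dy":-0.2,"dz":-4,"yaw":0},{"hand":1,"dx":0.4,"dy":-0.3,"dz":-8,"yaw":0},{"hand":1,"dx":0.4,"dy":-0.3,"dz":-8,"yaw":0}]' >/dev/null; python3 st.py
python3 -m crank '[{"hand":1,"dx":0.1,"dy":0,"dz":-2,"yaw":0},{"hand":1,"dx":0.1,"dy":0,"dz":-2,"yaw":0}]' >/dev/null; python3 st.py
```

```text
[ 0.6263 -0.1263  0.0904] yaw -0.387 F [-0.7  3.   6.6] M [ 0.96  0.21 -0.  ] q7 -0.46 w 0.0254 t 12.13
[ 0.626  -0.1275  0.0904] yaw -0.387 F [-0.2  4.4  7.4] M [ 1.36 -0.07  0.  ] q7 -0.46 w 0.0259 t 12.3
```

```bash
python3 -m crank '[{"hand":1,"dx":0.1,"dy":0,"dz":-2,"yaw":0},{"hand":1,"dx":0.1,"dy":0,"dz":-2,"yaw":0}]' >/dev/null; python3 st.py
python3 -m crank '[{"hand":1,"dx":0,"dy":0,"dz":-1,"yaw":0},{"hand":1,"dx":0,"dy":0,"dz":-1,"yaw":0}]' >/dev/null; python3 st.py
python3 -c "
from h import *
s=bot.grab_frame('scene');cv2.imwrite('pics/s7.png',cv2.resize(s[225:335,225:370,::-1],None,fx=5,fy=5,interpolation=2))"
```

```text
[ 0.6255 -0.1293  0.0904] yaw -0.387 F [1.1 4.5 6.2] M [ 1.28 -0.25 -0.  ] q7 -0.45 w 0.0253 t 12.47
[ 0.6254 -0.1296  0.0904] yaw -0.386 F [1.9 5.2 6.2] M [ 1.68 -0.54  0.01] q7 -0.45 w 0.0254 t 12.63
```

View pics/s7.png

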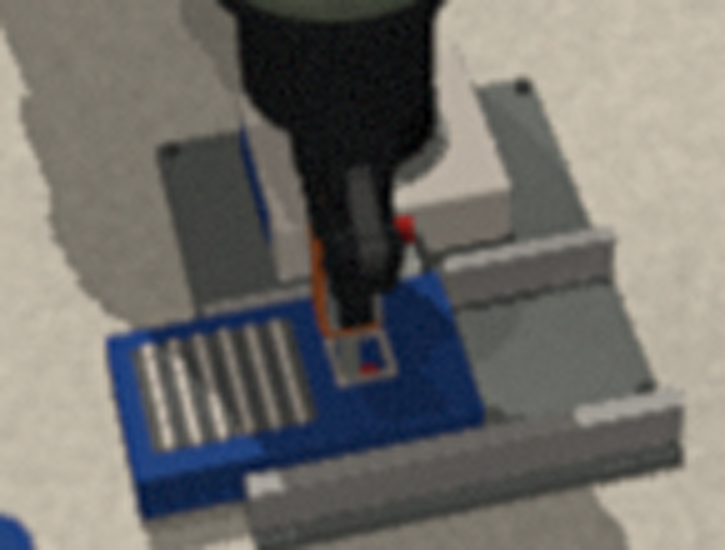

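The slide is far out, with its end about level with the unit's edge. I'll check for the stop by pushing a little more.

```bash
python3 -m crank '[{"hand":1,"dx":-0.3,"dy":0,"dz":-2,"yaw":0},{"hand":1,"dx":-0.3,"dy":0,"dz":-2,"yaw":0}]' >/dev/null; python3 st.py
python3 -m crank '[{"hand":1,"dx":0,"dy":0,"dz":-1.5,"yaw":0},{"hand":1,"dx":0,"dy":0,"dz":-1.5,"yaw":0}]' >/dev/null; python3 st.py
```

```text
[ 0.6246 -0.1311  0.0905] yaw -0.386 F [3.5 7.9 4.1] M [ 2.14 -0.97 -0.01] q7 -0.45 w 0.0254 t 12.85
[ 0.624  -0.1324  0.0904] yaw -0.386 F [4.  8.1 3.6] M [ 2.19 -1.   -0.02] q7 -0.45 w 0.0254 t 13.02
```

```bash
python3 -c "
from h import *
S=bot.camera_info('scene');s=bot.grab_frame('scene');cv2.imwrite('pics/s8.png',cv2.resize(s[225:335,225:370,::-1],None,fx=5,fy=5,interpolation=2))
w=bot.camera_info('wrist');cv2.imwrite('pics/w8.png',bot.grab_frame('wrist')[:,:,::-1])
a=onz(S,[(326.5,290.2)],.045);b=onz(S,[(297.2,296.6)],.045);print(a,b,np.linalg.norm(a-b))"
```

```text
[[ 0.64976475 -0.06026586  0.045     ]] [[ 0.62824973 -0.12254576  0.045     ]] 0.06589144025652659
```

View pics/s8.png

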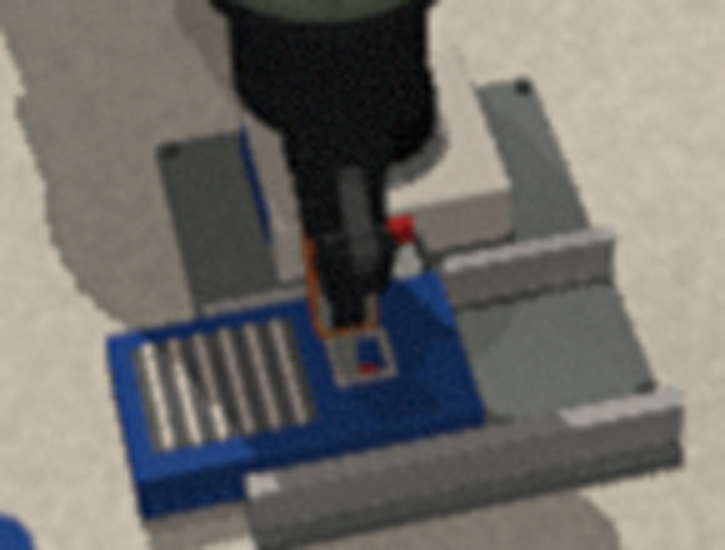

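View pics/w8.png

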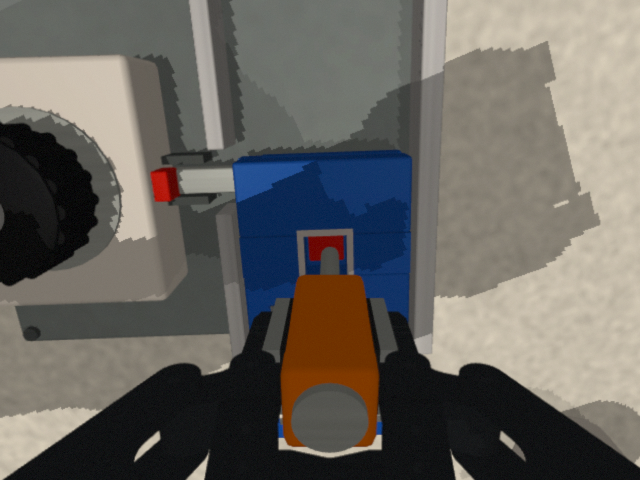

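The slide's corner stayed at crop (483,415) while the tool moved on, so it's at its outer stop (measured about 66 mm); the pin has tilted slightly in the grip. I'll back off the wall and lift.

```bash
python3 -m crank '[{"hand":1,"dx":0,"dy":0,"dz":4,"yaw":0},{"hand":1,"dx":0,"dy":0,"dz":6,"yaw":0},{"hand":1,"dx":0,"dy":0,"dz":6,"yaw":0}]' >/dev/null; python3 st.py
python3 -m crank '[{"hand":1,"dx":0,"dy":-10,"dz":0,"yaw":0},{"hand":1,"dx":0,"dy":-30,"dz":0,"yaw":0},{"hand":1,"dx":0,"dy":-60,"dz":0,"yaw":0},{"hand":1,"dx":0,"dy":-80,"dz":0,"yaw":0},{"hand":1,"dx":0,"dy":-80,"dz":0,"yaw":0},{"hand":1,"dx":0,"dy":-80,"dz":0,"yaw":0}]' >/dev/null; python3 st.py
python3 -c "
from h import *
f=bot.grab_frame('wrist');cv2.imwrite('pics/w9.png',f[:,:,::-1])
s=bot.grab_frame('scene');cv2.imwrite('pics/s9.png',cv2.resize(s[195:335,205:370,::-1],None,fx=4,fy=4,interpolation=2))
w=bot.camera_info('wrist');p=bot.observe()['position'];print(p,proj(w,[p-[0,0,.0626]]))"
```

```text
[ 0.6255 -0.1284  0.0903] yaw -0.387 F [-0.6  0.6  5.7] M [ 0.09  0.08 -0.06] q7 -0.45 w 0.0254 t 13.37
[ 0.6253 -0.1289  0.1712] yaw -0.387 F [-0.3 -1.  -0.8] M [ 0.02 -0.03 -0.  ] q7 -0.43 w 0.0253 t 13.87
[ 0.6243063  -0.12874709  0.16921087] [[330.72940483 259.86174009]]
```

View pics/w9.png

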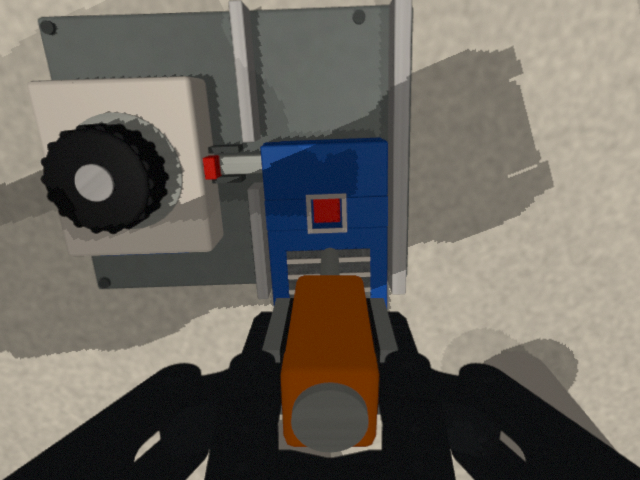

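View pics/s9.png

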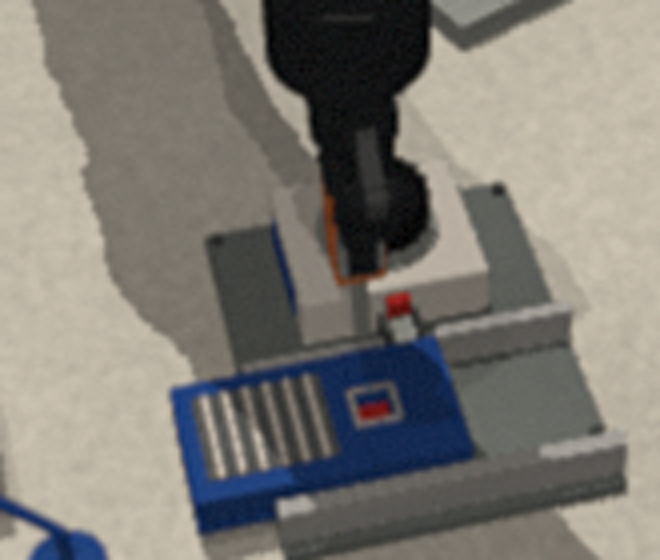

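```bash
python3 -c "
from h import *
a=cv2.imread('pics/w4.png')[230:460,260:400];b=cv2.imread('pics/w9.png')[230:460,260:400]
cv2.imwrite('pics/cmp.png',cv2.resize(np.hstack([a,b]),None,fx=2.5,fy=2.5))
S=bot.camera_info('scene');A=onz(S,[(326.5,290.2)],.045);B=onz(S,[(298.5,296.2)],.045);print(B,np.linalg.norm(A-B))
w=bot.camera_info('wrist');print(onz(w,[(326.5,213)],.045))
to(.507,-.330,.18)"
```

```text
[[ 0.62892867 -0.11963983  0.045     ]] 0.0629238439586912
[[ 0.62523739 -0.11936009  0.045     ]]
t 13.97 p [ 0.6243 -0.1287  0.1692] rot [-1.571e+00  1.000e-03 -3.870e-01] q [ 0.28  0.62 -0.26  1.61  0.18  0.94 -0.43]
dx -32.7 dy -10.8 dz -230.6
```

View pics/cmp.png

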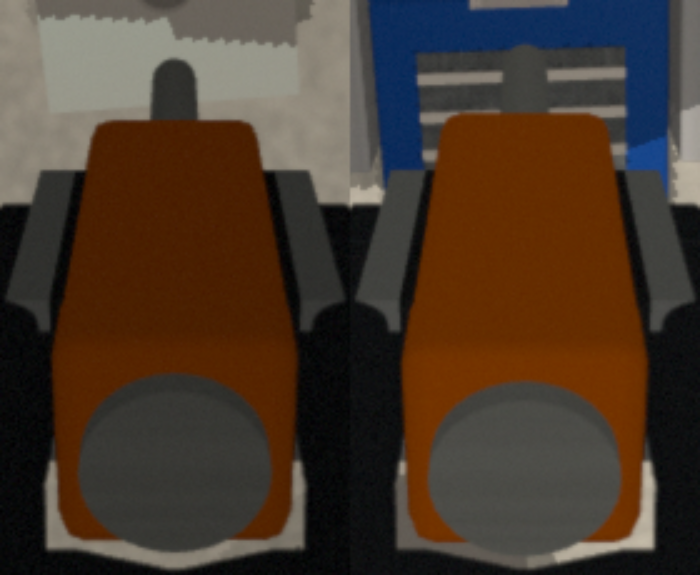

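Comparing the two pictures, retracting with the button still pressed dragged the slide back about 3 mm: its corner moved 1.5 px and the wrist view gives about 62 mm. I'll go back into the recess without touching the button, push it to the stop and come out cleanly. The pin tip is also tilted about 3.6 mm towards +tool z.

```bash
python3 -m crank '[{"hand":1,"dx":-0.5,"dy":0,"dz":5,"yaw":0},{"hand":1,"dx":-0.5,"dy":30,"dz":5,"yaw":0},{"hand":1,"dx":-0.5,"dy":48,"dz":5,"yaw":0},{"hand":1,"dx":-0.5,"dy":48,"dz":5,"yaw":0}]' 100 >/dev/null; python3 st.py
python3 -c "
from h import *
f=bot.grab_frame('wrist');s=bot.grab_frame('scene')
cv2.imwrite('pics/w10.png',np.hstack([cv2.resize(f[150:350,230:430,::-1],(400,400)),cv2.resize(s[255:335,255:335,::-1],(400,400),interpolation=2)]))"
```

```text
[ 0.624  -0.1231  0.1175] yaw -0.386 F [-0.8 -1.2 -1.7] M [-0.01  0.04  0.  ] q7 -0.45 w 0.0252 t 14.3
```

View pics/w10.png

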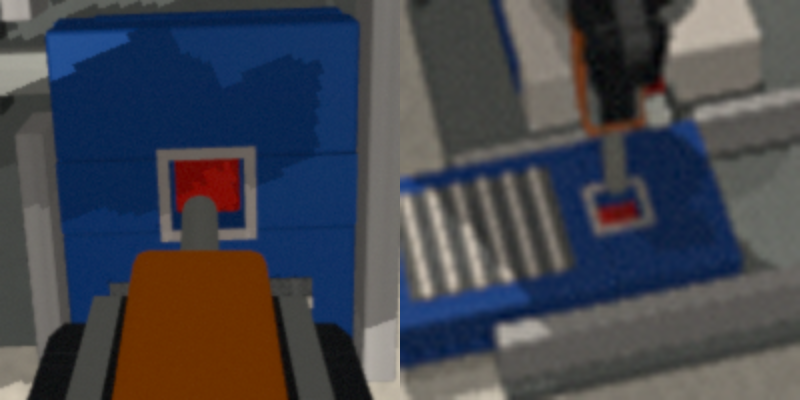

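The tip lines up with the recess, about 2 mm to the left. I'll correct that, go in without reaching the button, and push.

```bash
python3 -m crank '[{"hand":1,"dx":1.5,"dy":8,"dz":0,"yaw":0},{"hand":1,"dx":1.5,"dy":16,"dz":0,"yaw":0},{"hand":1,"dx":1.5,"dy":20,"dz":0,"yaw":0},{"hand":1,"dx":1.5,"dy":20,"dz":0,"yaw":0}]' >/dev/null; python3 st.py
python3 -m crank '[{"hand":1,"dx":0.2,"dy":0,"dz":-3,"yaw":0},{"hand":1,"dx":0.3,"dy":0,"dz":-6,"yaw":0},{"hand":1,"dx":0.3,"dy":0,"dz":-6,"yaw":0}]' >/dev/null; python3 st.py
python3 -m crank '[{"hand":1,"dx":0.1,"dy":0,"dz":-2,"yaw":0},{"hand":1,"dx":0.1,"dy":0,"dz":-2,"yaw":0}]' >/dev/null; python3 st.py
```

```text
[ 0.6271 -0.1244  0.1008] yaw -0.387 F [-0.6  0.1 -0. ] M [0.02 0.02 0.04] q7 -0.46 w 0.0247 t 14.73
[ 0.6255 -0.1308  0.102 ] yaw -0.388 F [ 0.2  1.3 -1.7] M [ 0.25 -0.04  0.05] q7 -0.45 w 0.0252 t 14.98
[ 0.625  -0.1323  0.102 ] yaw -0.387 F [0.  1.2 0.5] M [ 0.42 -0.06 -0.03] q7 -0.45 w 0.0251 t 15.15
```

```bash
python3 -m crank '[{"hand":1,"dx":0.1,"dy":0,"dz":-2,"yaw":0},{"hand":1,"dx":0.1,"dy":0,"dz":-2,"yaw":0}]' >/dev/null; python3 st.py
python3 -m crank '[{"hand":1,"dx":0.1,"dy":0,"dz":-1.5,"yaw":0},{"hand":1,"dx":0.1,"dy":0,"dz":-1.5,"yaw":0}]' >/dev/null; python3 st.py
```

```text
[ 0.6247 -0.133   0.102 ] yaw -0.387 F [ 2.   5.8 -0.2] M [ 1.73 -0.53  0.01] q7 -0.44 w 0.025 t 15.32
[ 0.6246 -0.1334  0.102 ] yaw -0.386 F [ 2.4 10.3  0. ] M [ 2.7  -0.8  -0.01] q7 -0.44 w 0.0249 t 15.48
```

The force rose to 10 N, so it's hard against the stop. Backing off 4 mm free of the button, then lifting.

```bash
python3 -m crank '[{"hand":1,"dx":0,"dy":0,"dz":3,"yaw":0},{"hand":1,"dx":0,"dy":0,"dz":5,"yaw":0},{"hand":1,"dx":0,"dy":0,"dz":5,"yaw":0}]' >/dev/null; python3 st.py
python3 -m crank '[{"hand":1,"dx":0,"dy":-10,"dz":0,"yaw":0},{"hand":1,"dx":0,"dy":-30,"dz":0,"yaw":0},{"hand":1,"dx":0,"dy":-60,"dz":0,"yaw":0},{"hand":1,"dx":0,"dy":-80,"dz":0,"yaw":0},{"hand":1,"dx":0,"dy":-80,"dz":0,"yaw":0},{"hand":1,"dx":0,"dy":-80,"dz":0,"yaw":0}]' >/dev/null; python3 st.py
python3 -c "
from h import *
f=bot.grab_frame('wrist');cv2.imwrite('pics/w11.png',f[:,:,::-1])
s=bot.grab_frame('scene');cv2.imwrite('pics/s11.png',cv2.resize(s[195:335,205:370,::-1],None,fx=4,fy=4,interpolation=2))
to(.507,-.330,.183)"
```

```text
[ 0.6257 -0.1306  0.1017] yaw -0.387 F [ 0.6  0.2 -1.1] M [-0.03  0.02  0.03] q7 -0.45 w 0.0249 t 15.73
[ 0.6261 -0.1313  0.1833] yaw -0.388 F [-0.1  0.1 -1.3] M [-0.01  0.01 -0.05] q7 -0.42 w 0.0247 t 16.23
t 16.33 p [ 0.6252 -0.131   0.1813] rot [-1.571e+00  1.000e-03 -3.870e-01] q [ 0.28  0.61 -0.26  1.6   0.18  0.96 -0.42]
dx -34.3 dy -1.7 dz -228.9
```

View pics/s11.png

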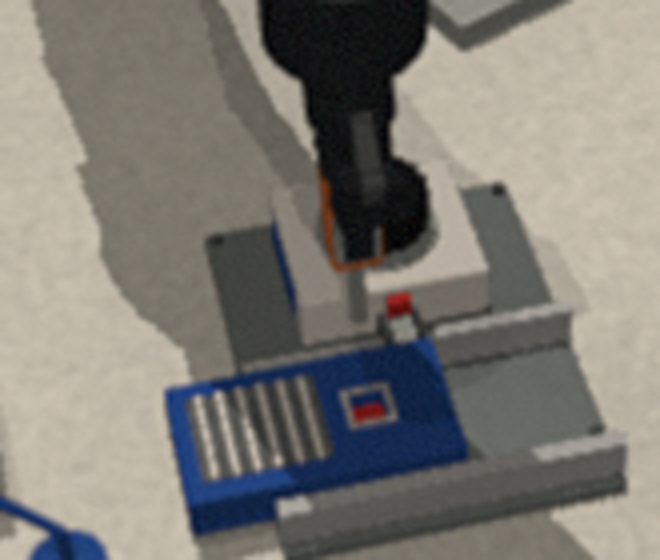

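View pics/w11.png

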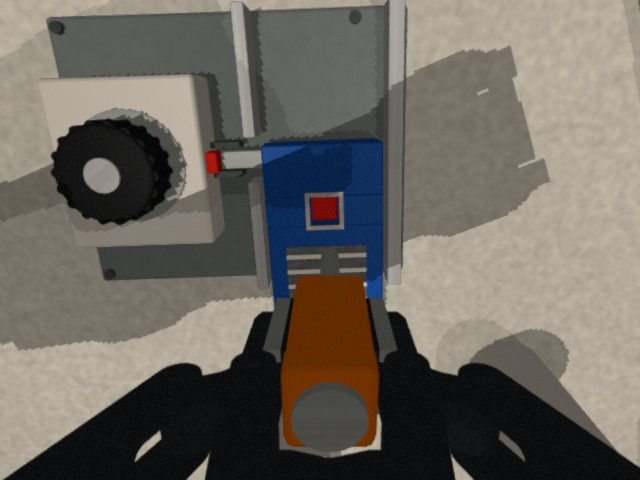

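The slide has moved out a further 1.7 px and the bolt block is unchanged. Back to the stand.

```bash
python3 -c "
from h import *
S=bot.camera_info('scene');A=onz(S,[(326.5,290.2)],.045);B=onz(S,[(297,296.25)],.045);print(np.linalg.norm(A-B))"
python3 -m crank '[{"hand":1,"dx":-34,"dy":0,"dz":-229,"yaw":0},{"hand":1,"dx":-34,"dy":0,"dz":-229,"yaw":0},{"hand":1,"dx":-34,"dy":0,"dz":-229,"yaw":0},{"hand":1,"dx":-34,"dy":0,"dz":-229,"yaw":0},{"hand":1,"dx":-34,"dy":0,"dz":-229,"yaw":0},{"hand":1,"dx":-34,"dy":0,"dz":-229,"yaw":0},{"hand":1,"dx":-34,"dy":0,"dz":-229,"yaw":0},{"hand":1,"dx":-34,"dy":0,"dz":-229,"yaw":0},{"hand":1,"dx":-34,"dy":0,"dz":-229,"yaw":0}]' >/dev/null; python3 st.py
python3 -c "
from h import *
f=bot.grab_frame('wrist');cv2.imwrite('pics/w12.png',f[:,:,::-1])
a=cv2.imread('pics/w4.png')[190:460,260:400];b=f[190:460,260:400,::-1]
cv2.imwrite('pics/cmp2.png',cv2.resize(np.hstack([a,b]),None,fx=2,fy=2))
s=bot.grab_frame('scene');cv2.imwrite('pics/s12.png',cv2.resize(s[220:340,130:250,::-1],None,fx=4,fy=4,interpolation=2))
to(.507,-.330,.183)"
```

```text
0.0660719938950122
[ 0.5078 -0.3292  0.181 ] yaw -0.387 F [-0.2 -0.6 -0.2] M [-0.    0.02 -0.02] q7 -0.05 w 0.025 t 17.08
t 17.18 p [ 0.5083 -0.3287  0.1813] rot [-1.57e+00  1.00e-03 -3.85e-01] q [ 0.65  0.55 -0.25  1.69  0.16  0.91 -0.05]
dx -0.7 dy -1.7 dz -1.7
```

View pics/cmp2.png

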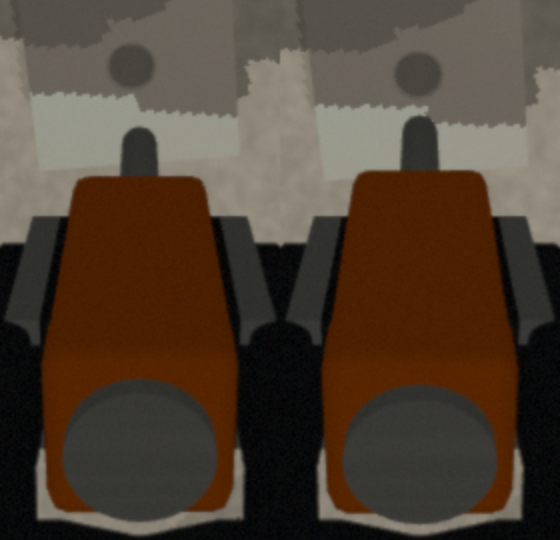

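View pics/s12.png

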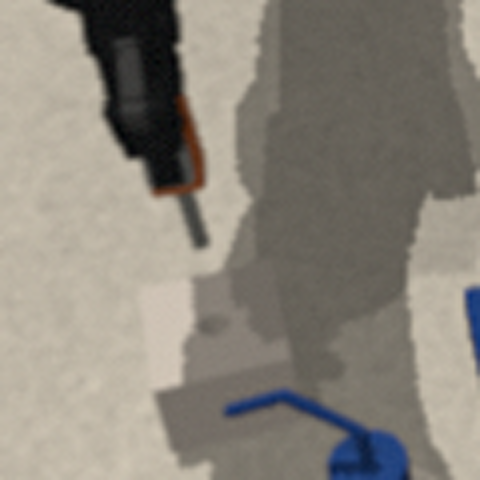

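```bash
python3 -c "
from h import *
w=bot.camera_info('wrist');o=bot.observe();a=o['tool_rot'][2]
h=onz(w,[(329,227)],.055)[0];t=onz(w,[(330,254.3)],o['position'][2]-.0626)[0];t0=o['position'];print('hole',h,'tip',t,'tcp',t0)
d=(h-t)[:2];print('d tool x,z',1e3*d@[np.cos(a),np.sin(a)],1e3*d@[-np.sin(a),np.cos(a)])"
```

```text
hole [ 0.5069447  -0.32916637  0.055     ] tip [ 0.50907893 -0.32570885  0.11867624] tcp [ 0.50831462 -0.3286854   0.18127624]
d tool x,z -0.6782747905073492 -4.006153456686898
```

```bash
python3 -m crank '[{"hand":1,"dx":-0.8,"dy":0,"dz":-2.5,"yaw":0},{"hand":1,"dx":-0.8,"dy":30,"dz":-2.5,"yaw":0},{"hand":1,"dx":-0.8,"dy":50,"dz":-2.5,"yaw":0},{"hand":1,"dx":-0.8,"dy":58,"dz":-2.5,"yaw":0},{"hand":1,"dx":-0.8,"dy":58,"dz":-2.5,"yaw":0}]' >/dev/null; python3 st.py
python3 -c "
from h import *
f=bot.grab_frame('wrist');s=bot.grab_frame('scene')
cv2.imwrite('pics/w13.png',np.hstack([cv2.resize(f[190:320,265:395,::-1],(400,400)),cv2.resize(s[265:325,155:215,::-1],(400,400),interpolation=2)]))"
```

```text
[ 0.5055 -0.3311  0.122 ] yaw -0.386 F [-0.1 -0.5 -0.5] M [ 0.02  0.   -0.01] q7 -0.07 w 0.0249 t 17.6
```

View pics/w13.png

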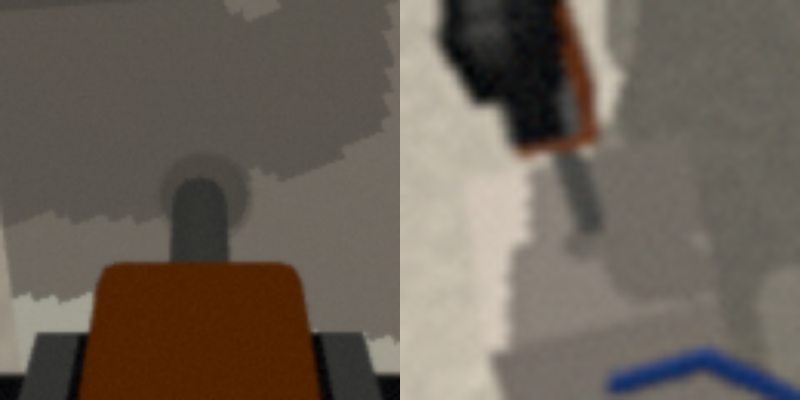

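The tip is almost exactly over the hole. Because of the tilt I'll bias it slightly towards +z, then lower.

```bash
python3 -m crank '[{"hand":1,"dx":0.5,"dy":5,"dz":1.2,"yaw":0},{"hand":1,"dx":0.5,"dy":14,"dz":1.2,"yaw":0},{"hand":1,"dx":0.5,"dy":22,"dz":1.2,"yaw":0},{"hand":1,"dx":0.5,"dy":22,"dz":1.2,"yaw":0}]' >/dev/null; python3 st.py
python3 -m crank '[{"hand":1,"dx":0,"dy":8,"dz":0,"yaw":0},{"hand":1,"dx":0,"dy":16,"dz":0,"yaw":0},{"hand":1,"dx":0,"dy":23,"dz":0,"yaw":0},{"hand":1,"dx":0,"dy":23,"dz":0,"yaw":0}]' >/dev/null; python3 st.py
```

```text
[ 0.5063 -0.3306  0.1001] yaw -0.387 F [ 0.1  0.8 -0.1] M [ 0.02  0.04 -0.  ] q7 -0.08 w 0.025 t 18.03
[ 0.5063 -0.3307  0.077 ] yaw -0.387 F [ 0.4 -0.4 -0.8] M [ 0.03  0.04 -0.02] q7 -0.09 w 0.0249 t 18.37
```

```bash
python3 -m crank '[{"hand":1,"dx":0,"dy":4,"dz":0,"yaw":0},{"hand":1,"dx":0,"dy":8,"dz":0,"yaw":0},{"hand":1,"dx":0,"dy":8,"dz":0,"yaw":0}]' >/dev/null; python3 st.py
python3 -m crank '[{"hand":1,"dx":0,"dy":1,"dz":0,"yaw":0},{"hand":1,"dx":0,"dy":1,"dz":0,"yaw":0}]' >/dev/null; python3 st.py
python3 -m crank '[{"hand":1,"dx":0,"dy":1,"dz":0,"yaw":0},{"hand":1,"dx":0,"dy":1,"dz":0,"yaw":0}]' >/dev/null; python3 st.py
```

```text
[ 0.5068 -0.3309  0.07  ] yaw -0.387 F [-0.7  0.1 -1.1] M [0.01 0.03 0.06] q7 -0.09 w 0.0251 t 18.62
[ 0.507  -0.331   0.0697] yaw -0.387 F [-0.4 -0.4 -2. ] M [ 0.02  0.04 -0.03] q7 -0.09 w 0.0251 t 18.78
[ 0.507  -0.331   0.0688] yaw -0.387 F [-0.7  0.4 -0.4] M [ 0.   -0.05  0.02] q7 -0.09 w 0.0249 t 18.95
```

```bash
python3 -m crank '[{"hand":1,"dx":0,"dy":1,"dz":0,"yaw":0},{"hand":1,"dx":0,"dy":1,"dz":0,"yaw":0}]' >/dev/null; python3 st.py
python3 -m crank '[{"hand":1,"dx":0,"dy":1,"dz":0,"yaw":0},{"hand":1,"dx":0,"dy":1,"dz":0,"yaw":0}]' >/dev/null; python3 st.py
```

```text
[ 0.5071 -0.3311  0.068 ] yaw -0.387 F [-1.1  0.5  2.6] M [0.03 0.19 0.01] q7 -0.09 w 0.025 t 19.12
[ 0.5072 -0.3311  0.0678] yaw -0.387 F [-5.2  3.6 19.5] M [ 0.75  1.32 -0.08] q7 -0.09 w 0.0246 t 19.28
```

Seated on the stand (19 N). Easing off and releasing.

```bash
python3 -m crank '[{"hand":1,"dx":0,"dy":-0.8,"dz":0,"yaw":0},{"hand":1,"dx":0,"dy":-0.8,"dz":0,"yaw":0}]' 20 >/dev/null; python3 st.py
python3 -m crank '[{"hand":0,"dx":0,"dy":0,"dz":0,"yaw":0},{"hand":0,"dx":0,"dy":0,"dz":0,"yaw":0},{"hand":0,"dx":0,"dy":0,"dz":0,"yaw":0},{"hand":0,"dx":0,"dy":0,"dz":0,"yaw":0},{"hand":0,"dx":0,"dy":0,"dz":0,"yaw":0},{"hand":0,"dx":0,"dy":0,"dz":0,"yaw":0}]' >/dev/null; python3 st.py
python3 -m crank '[{"hand":0,"dx":0,"dy":-10,"dz":0,"yaw":0},{"hand":0,"dx":0,"dy":-35,"dz":0,"yaw":0},{"hand":0,"dx":0,"dy":-70,"dz":0,"yaw":0},{"hand":0,"dx":0,"dy":-110,"dz":0,"yaw":0},{"hand":0,"dx":0,"dy":-150,"dz":0,"yaw":0},{"hand":0,"dx":0,"dy":-150,"dz":-60,"yaw":0},{"hand":0,"dx":0,"dy":-150,"dz":-60,"yaw":0},{"hand":0,"dx":0,"dy":-150,"dz":-60,"yaw":0}]' >/dev/null; python3 st.py
python3 -c "
from h import *
f=bot.grab_frame('wrist');cv2.imwrite('pics/w14.png',f[:,:,::-1])
s=bot.grab_frame('scene');cv2.imwrite('pics/s14.png',cv2.resize(s[215:345,145:370,::-1],None,fx=3.5,fy=3.5,interpolation=2))
t=bot.grab_frame('top');cv2.imwrite('pics/t14.png',t[:,:,::-1])"
```

```text
[ 0.5072 -0.3311  0.0679] yaw -0.387 F [-2.1  0.4  9.5] M [ 0.28  0.45 -0.04] q7 -0.09 w 0.0251 t 19.45
[ 0.5069 -0.331   0.0674] yaw -0.387 F [0.2 0.4 0.3] M [-0.02  0.   -0.03] q7 -0.09 w 0.0855 t 19.95
[ 0.4818 -0.3912  0.219 ] yaw -0.392 F [-0.2 -0.5 -0.7] M [ 0.   -0.    0.04] q7 0.07 w 0.0851 t 20.62
```

View pics/w14.png

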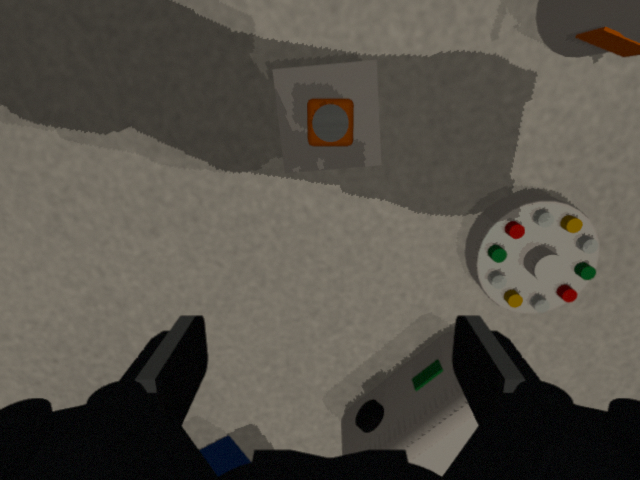

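View pics/s14.png

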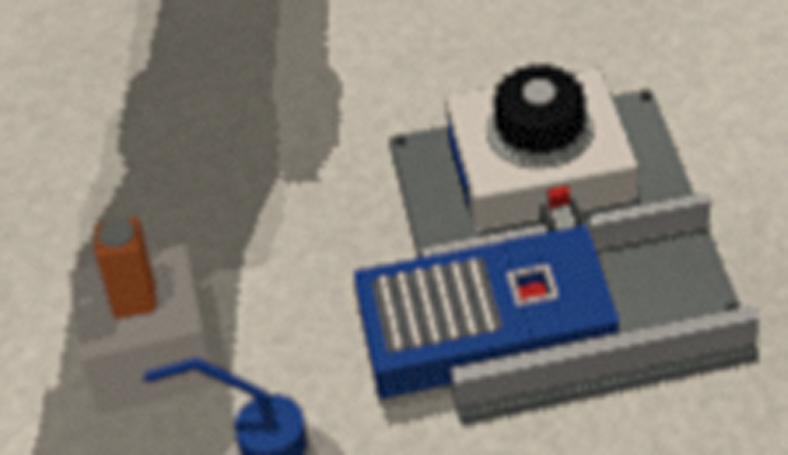

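View pics/t14.png

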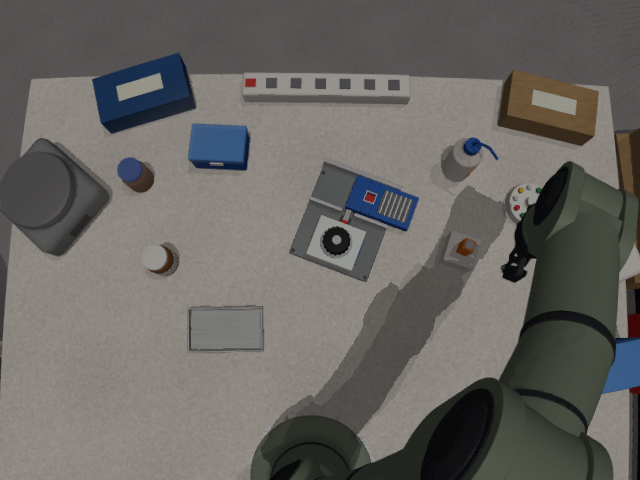

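The tool's top spot in the scene view is at (178.4,281.0); it started at (178.1,280.8), so it's home and upright. The bystanders are unchanged. Last numeric check:

```bash
python3 bl.py; python3 -c "
from h import *
t=cv2.imread('pics/t14.png').astype(int);t0=cv2.imread('pics/top0.png').astype(int);T=bot.camera_info('top')
def blue(t):
    m=(t[:,:,0]>90)&(t[:,:,2]<60)&(t[:,:,0]-t[:,:,1]>40);m[:155]=0;m[240:]=0;m[:,:310]=0;m[:,425:]=0
    return m
def red(t):
    m=(t[:,:,2]>100)&(t[:,:,1]<60)&(t[:,:,0]<70);m[:175]=0;m[206:]=0;m[:,:330]=0;m[:,380:]=0
    ys,xs=np.nonzero(m);return [(xs.mean(),ys.mean())]
a=onz(T,red(t0),.035);b=onz(T,red(t),.035);print(red(t0),red(t),a,b,'travel',np.linalg.norm(a-b))
ma,mb=blue(t0),blue(t)
d=np.abs(t-t0).max(2)>40;print([ (s[:5],c.round()) for s,c,m in blobs(d,30)])
def org(t):
    m=(t[:,:,2]-t[:,:,0]>50)&(t[:,:,1]>35);m[:230]=0;m[265:]=0;m[:,:450]=0;m[:,490:]=0
    ys,xs=np.nonzero(m);return xs.mean(),ys.mean(),m.sum()
print(org(t0),org(t))
r=red(t)
"
```

```text
[ 0.4845 -0.3861  0.2179] yaw -0.387 F [ 0.2  0.1 -0.6] M [ 0.06  0.01 -0.06] q7 0.07 w 0.0855 t 20.77
red 28 304.18 271.04
[(np.float64(342.9583333333333), np.float64(187.72916666666666))] [(np.float64(369.5), np.float64(197.6304347826087))] [[ 0.6509724  -0.06329038  0.035     ]] [[ 0.62870472 -0.12419638  0.035     ]] travel 0.0648489879156746
[(array([  357,   161,   283,   319, 41982], dtype=int32), array([524., 359.])), (array([319, 166,  38,  43, 913], dtype=int32), array([337., 187.])), (array([351, 180,  34,  32, 597], dtype=int32), array([367., 196.])), (array([379, 188,  40,  44, 799], dtype=int32), array([399., 210.])), (array([389, 195,   8,  22,  30], dtype=int32), array([392., 205.])), (array([341, 215,   8,   9,  43], dtype=int32), array([345., 219.])), (array([447, 244,  33,  25, 340], dtype=int32), array([465., 258.])), (array([ 331,  266,  133,  132, 3744], dtype=int32), array([413., 308.])), (array([565, 275,   9,  11,  72], dtype=int32), array([569., 280.])), (array([264, 416,  16,  18,  74], dtype=int32), array([269., 425.])), (array([611, 434,  26,  46, 655], dtype=int32), array([622., 460.])), (array([637, 460,   3,  20,  41], dtype=int32), array([638., 471.])), (array([290, 462,  21,  18, 203], dtype=int32), array([302., 472.])), (array([355, 462,  13,  10,  33], dtype=int32), array([359., 466.]))]
(np.float64(465.70866141732284), np.float64(248.56692913385828), np.int64(127)) (np.float64(465.6774193548387), np.float64(247.0), np.int64(93))
```

```bash
python3 -c "
from workcell import bot
print(bot.job_done())"
```

```text
the job is handed in; nothing more can be done
None
```

The filter slide is free and pushed all the way out, and the pin tool is back upright in its stand. I handed the job in at about 21 s.

- **Cam knob:** I turned it about 1.2 rad clockwise until the bolt dropped. The bolt's red block moved 3.2 px in the scene camera, against 3.3 px expected for the full 10.5 mm. It was still there in the last check.
- **Slide:** I pressed the button to its bottom with the pin and pushed the slide to its outer stop with the button held down. Backing off with the button still pressed then dragged the slide back about 3 mm. I pushed it out again by the recess wall without the button, which no longer holds past 56 mm, until the force rose to 10 N. The last top view measured 64.8 mm of travel, against 65 mm at the stop.
- **Pin tool:** It tilted about 3.5° in the grip during the push, so I allowed for that when putting it back. It seated with about 19 N. Its top is within 0.4 px of where it started in the scene camera, and the height at release matched the height when I first gripped it.
- **Loads:** While bottoming the button I pressed up to about 31 N with the pin, before easing off. The gripper had also pulled about 29 N up on the knob during the turn.
- **Other checks:** In the top view the other items look as they were at the start. The orange handle's centroid there shifted 1.6 px. I put that down to the arm's shadow, because the scene camera shows no shift.

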